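# Change the azulejo on show

### The arm

A 6-joint arm with a two-finger parallel gripper is mounted at the origin on the work surface. World frame = base frame: x ahead of the robot, y to its left, z up, the work surface at z = 0. Lengths are in m, angles in rad, forces in N, time in s.
With the tool pointing down it reaches from about 0.25 to 0.8 m from the base axis. Payload 3.9 kg.
Tool frame: the origin (TCP) lies midway between the tips of the shut fingers; the grasp point (between the pads) lies 19 mm behind it (ctrl.hold_point_z is the distance from the TCP to the grasp point, in m); z points along the fingers, y is the line along which they close (so a half turn about z gives the same grasp; the last joint's range is limited). The gripper opens to 85 mm and grips with 20 to 120 N. Pads are 22 mm wide; open, the fingers measure 114 mm over their backs; the gripper's body (76 mm by 85 mm) begins 54 mm behind the grasp point. The pads swing forward as they close: fully open they stand 13 mm farther back than shut.
Start: joints at [-1.253, 0.26, -0.138, 1.173, 0, 1.571], TCP at [0.164, -0.499, 0.231] pointing down, gripper open.
Joint ranges: [-2.78, 2.78], [-0.83, 1.72], [-1.28, 1.37], [-1.9, 2.12], [-1.57, 1.48], [-3.14, 3.14]. Speed limits (rad/s): [2.57, 2.57, 3.14, 3.14, 3.14, 3.14].

### API

Orientations are given as [roll, pitch, yaw] about the fixed x, y, z axes, in that order (R = Rz(yaw) Ry(pitch) Rx(roll)).
In Python, from rig import get_state, vision, ctrl gives the robot as it stands. The module is installed in compiled form; this text tells all that it offers.
- The arm moves only by the tool play_rows, never from a script. Its argument "rows" is a list of rows, each a list of 4 numbers: the shift along the tool's x, y, z normalised to -1 to 1, where 1 is 40 cm, then the turn about the tool's z normalised to -1 to 1, where 1 is pi/2 rad. A call has 1 to 5 rows; each row is the pose to reach, as a shift and turn from the pose commanded when the call began, along the tool's axes at that moment; what a row does not reach only later rows make up. A row lasts 1/12 s, in which the tool goes at most 41.7 mm and 7.16 degrees, less where a joint would pass 70% of its speed; a pose out of reach is approached as far as the arm can. A call with a number of a shift or a turn outside -1 to 1 is refused whole. A call with a gripper value outside its range is refused whole. "fingers" is the opening, from 0 (shut) to 1 (fully open), set as the call begins (left out, the last holds). The fingers move at their own pace and stop on an object; the grip force is fixed at half the most. Time passes only in rows, so rows that repeat a pose let the fingers close. It gives the time, the measured TCP pose, the force, the opening and the grip force at its end, in the units of the state.
- get_state(): the state, without advancing time (a new reading comes with each control period).
- vision.camera(name): name is "scene" or "top" or "wrist"; returns a dict with "frame" (384x512x3 uint8, red, green, blue), "depth" (384x512 float32, m along the optical axis (not along the pixel's ray), 0 where there is no reading), "camera_matrix" (3x3 intrinsics, pixels), "k1" (the pictures are not rectified: a ray, as slopes to the right and down, at radius r is drawn at 1 + k1 r^2 times it, then the intrinsics apply), "view" (4x4, takes a point from world to camera coordinates); the wrist camera has in their place "tool_from_camera" (4x4, takes a point from camera to tool coordinates, whose origin is the TCP and whose axes are the flange's). Camera axes: x right, y down, z forward; pixel columns grow to the right and rows downward; lengths in m; the calibration is good to about 2 mm. A picture is of the moment at which its call begins: read the wrist's pose just before it.
- ctrl.sign_off(): hands the job in; it is judged then, once.
The state is a dict: "t": time; "joint_pos": joint angles; "joint_velocities": joint speeds; "tau": joint torques, N m; "tool_pos": TCP position; "tool_rot": TCP orientation; "contact_force": force on the tool from outside, world axes, zero at the start; "wrist_torque": the same for the moment, N m; "finger_gap": opening from 0.0 (shut) to 1.0 (fully open); "finger_force": force on a finger pad.
Only numpy, scipy, OpenCV 4.12 (cv2) and the standard library are available. Lean on these libraries where they do the work, as an engineer would, in place of code of your own. Each camera call takes 0.05 s, during which the arm holds its last target. There are 200 camera calls.

### The job

Change the tile on show: take the yellow tile off the easel and slide it fully down into the empty slot of the oak rack, then draw the blue tile up out of its slot and stand it on the easel in its place, centred, leaning back against the posts with its painted side facing out. Lower each tile until it rests before you let go of it. Leave the green tile in its slot and everything else on the ledge where it is.

Things in the scene. Friction and masses are not known exactly. Their poses are not given: they have to be found in the camera images.
- rack: oak plate rack, fixed: two rails 180 long, 22 wide, 45 high, joined by dowels. Origin on the ledge midway between the rails, z up; rails run along its x, centred at y = -45 and +45 mm. Three slots 13 wide cross both rails at x = -60, 0, +60 mm: rounded mouths at height 45, floors at 12. Tiles stand in them, faces along the rack's x; blue and green start at x = 0 and -60, in either order
- empty_slot (a point): floor of the slot that is empty at the start, at its middle: in the rack's axes x = +60, y = 0, z = 12 mm. A tile fully down and centred in it has its origin here
- easel: dark oak easel, fixed, 130 deep, 110 wide, 125 high. Origin on the ledge under its middle, z up, +x the side the tile faces. Two posts at y = -36 and +36 mm lean back (to -x) 0.262 rad (15 degrees) and end 92 mm up the slope from the seat. The seat, 110 wide, is square to the posts (a tile on it leans 0.262 rad) and ends in a lip 12 mm high, its inner face 15 mm from the posts
- easel_seat (a point): where the easel's seat meets the front of its posts, at the middle: 20 mm to +x and 35 mm above the easel's origin. A tile set back against the posts has its origin 4.3 mm to +x and 1.2 mm above this point
- yellow_tile: yellow ceramic tile with white ornaments, 140 x 140 x 9 mm, about 0.36 kg, loose, at first on the easel, centred within 6 mm and leaning on the posts, painted side out. Origin at the middle of its lower edge (mid thickness); x out of the painted face, y along the lower edge, z up the tile, upper edge at z = 140 mm. The back is bare terracotta, the edges are glazed
- blue_tile: cobalt blue tile with white ornaments, same size, mass and axes as the yellow one, at first upright in the rack (middle or rearmost slot), painted side to the rack's +x
- green_tile: green tile with white ornaments, same size, mass and axes, at first upright in the other occupied slot of the rack; it stays there
- key_bowl: blue glazed bowl, 140 across, 52 high, loose; origin under its middle
- sunglasses_case: black plastic clamshell case 158 long (its y), 62 wide, 44 high, loose; origin under its middle
- bottle_opener: flat steel bottle opener 135 long (its x), 40 wide, 5 thick, lying loose; origin under its middle
- glass_vase: small glass vase, 72 across, 135 high, loose; origin under its middle
Things that resemble listed ones, but are neither listed nor needed, are in the scene too. What is shaped like the blue_tile but red is not meant.

How it is judged:
On the way, in this order (a step that is already met when the one before it is completed fails the run):
1. the yellow tile is lifted off the easel (distance between yellow_tile and easel_seat above 0.06 m), for 0.1 s.
2. the yellow tile, still held, is fully down in a slot of the rack (y of yellow_tile in the frame of rack between -0.035 and 0.035 m and z of yellow_tile in the frame of rack below 0.018 m and angle between yellow_tile's own z axis and vertical below 0.2 rad and angle between the y axis of yellow_tile and the y axis of rack, either way round below 0.15 rad and (x of yellow_tile in the frame of rack between -0.07 and -0.05 m or x of yellow_tile in the frame of rack between -0.01 and 0.01 m or x of yellow_tile in the frame of rack between 0.05 and 0.07 m) and contact force between the fingers and yellow_tile above 0.5 N), for 0.1 s.
3. the blue tile is drawn up clear of its slot (z of blue_tile in the frame of rack above 0.055 m and contact force between the fingers and blue_tile above 0.5 N), for 0.1 s.
4. the blue tile, still held, rests on the easel, painted side out (x of blue_tile in the frame of easel_seat between -0.002 and 0.016 m and y of blue_tile in the frame of easel_seat between -0.02 and 0.02 m and z of blue_tile in the frame of easel_seat below 0.01 m and angle between the y axis of blue_tile and the y axis of easel, either way round below 0.15 rad and angle between blue_tile's own x axis and vertical between 1.15 and 1.45 rad and contact force between the fingers and blue_tile above 0.5 N), for 0.1 s.
At the end, for the whole second after the job is handed in: Blue tile at rest on the easel, painted side out, centred within 20 mm, square within 0.15 rad, its edge in the seat (under 10 mm up), leaning 0.12 to 0.42 rad; yellow and green tiles each in a rack slot, within 6 mm of its floor, 35 mm of centre and 0.2 rad of upright, at rest (x of blue_tile in the frame of easel_seat between -0.002 and 0.016 m and y of blue_tile in the frame of easel_seat between -0.02 and 0.02 m and z of blue_tile in the frame of easel_seat below 0.01 m and angle between the y axis of blue_tile and the y axis of easel, either way round below 0.15 rad and angle between blue_tile's own x axis and vertical between 1.15 and 1.45 rad and y of yellow_tile in the frame of rack between -0.035 and 0.035 m and z of each of yellow_tile, green_tile in the frame of rack below 0.018 m and angle between each of yellow_tile, green_tile's own z axis and vertical below 0.2 rad and angle between the y axis of each of yellow_tile, green_tile and the y axis of rack, either way round below 0.15 rad and (x of yellow_tile in the frame of rack between -0.07 and -0.05 m or x of yellow_tile in the frame of rack between -0.01 and 0.01 m or x of yellow_tile in the frame of rack between 0.05 and 0.07 m) and y of green_tile in the frame of rack between -0.035 and 0.035 m and (x of green_tile in the frame of rack between -0.07 and -0.05 m or x of green_tile in the frame of rack between -0.01 and 0.01 m or x of green_tile in the frame of rack between 0.05 and 0.07 m) and linear speed of each of yellow_tile, blue_tile, green_tile below 0.02 m/s); the robot touches nothing.
It fails at once if the key bowl is moved by more than 20 mm (distance of key_bowl from where it was at the start of the episode above 0.02 m).
It fails at once if the sunglasses case is moved by more than 20 mm (distance of sunglasses_case from where it was at the start of the episode above 0.02 m).
It fails at once if the bottle opener is moved by more than 20 mm (distance of bottle_opener from where it was at the start of the episode above 0.02 m).
It fails at once if the glass vase is moved by more than 20 mm (distance of glass_vase from where it was at the start of the episode above 0.02 m).
It fails at once if the green tile is moved by more than 15 mm (distance of green_tile from where it was at the start of the episode above 0.015 m).
It also fails if it takes over 61 s, if anything falls off the work surface, if the arm or the gripper's body presses on something with over 40 N, if the wrist force passes 120 N, or if a joint passes its speed limit or range.

## Working session

There is one attempt and no reset: what is moved stays moved. The work goes in short steps, Python scripts to look and compute and a tool call to move; the robot and the scene stay as the last step left them, time stands still between calls to the robot, and variables do not carry over. Pictures are saved under pics/ and viewed, at most 10 in all, crops included, and the job is handed in when it is done.

Besides the shell and the picture viewer there is one more tool, called after "Call:" as a command line: name --pt "numbers of a row" for each row, then --argument value for the rest. play_rows: Moves the arm, as the interface text tells. Scaled input: -1 to 1 covers 40 cm each way for a shift and pi/2 rad each way for a turn. Its arguments: {"type":"object","properties":{"rows":{"type":"array","items":{"type":"array","items":{"type":"number"}}},"fingers":{"type":"number"}},"required":["rows"]}

```bash
mkdir -p pics; cat > h.py <<'E'
import numpy as np, cv2, pickle
from rig import get_state, vision, ctrl
from scipy.spatial.transform import Rotation as R
def grab(name):
    s=get_state(); c=vision.camera(name)
    if 'view' in c: T=np.linalg.inv(np.array(c['view']))
    else:
        W=np.eye(4); W[:3,:3]=R.from_euler('xyz',s['tool_rot']).as_matrix(); W[:3,3]=s['tool_pos']
        T=W@np.array(c['tool_from_camera'])
    c['T']=T; return c
def rays(c,uv):
    K=np.array(c['camera_matrix']); d=np.array([c['k1'],0,0,0],float)
    n=cv2.undistortPoints(np.array(uv,float).reshape(-1,1,2),K,d)[:,0]
    return np.c_[n,np.ones(len(n))]
def on_z(c,uv,z):
    d=rays(c,uv)@c['T'][:3,:3].T; o=c['T'][:3,3]
    return o+d*((z-o[2])/d[:,2])[:,None]
def dpts(c,uv):
    uv=np.array(uv).reshape(-1,2); D=c['depth'][uv[:,1].astype(int),uv[:,0].astype(int)]
    return (rays(c,uv)*D[:,None])@c['T'][:3,:3].T+c['T'][:3,3]
def save(c,n): cv2.imwrite(n,c['frame'][...,::-1])
E
python3 - <<'E'
from h import *
s=get_state(); print({k:np.round(v,3).tolist() for k,v in s.items()}, ctrl.hold_point_z)
for n in('scene','top'):
    c=grab(n); pickle.dump(c,open(n+'.pkl','wb')); save(c,f'pics/{n}0.png'); print(n,c['T'].round(3).tolist(),c['k1'],c['camera_matrix'])
E
```

```text
{'t': 0.0, 'joint_pos': [-1.253, 0.261, -0.139, 1.173, 0.0, 1.571], 'joint_velocities': [0.0, 0.0, 0.002, 0.002, 0.001, -0.001], 'tau': [0.0, -40.568, 25.392, 0.019, -0.0, -0.0], 'tool_pos': [0.164, -0.498, 0.23], 'tool_rot': [-3.14, -0.0, 0.318], 'contact_force': [0.65, 0.081, -0.157], 'wrist_torque': [-0.022, 0.008, -0.028], 'finger_force': 0.0, 'finger_gap': 1.002} 0.0187
scene [[-0.888, 0.262, -0.379, 1.208], [0.46, 0.51, -0.727, 1.183], [0.003, -0.82, -0.573, 1.003], [0.0, 0.0, 0.0, 1.0]] -0.10215057237033862 [[480.99633902   0.         250.44995822]
 [  0.         480.99633902 198.33842007]
 [  0.           0.           1.        ]]
top [[-0.015, -0.981, 0.195, 0.353], [-1.0, 0.013, -0.012, 0.021], [0.009, -0.195, -0.981, 1.24], [0.0, 0.0, 0.0, 1.0]] -0.10613971762960345 [[405.90149904   0.         254.71726295]
 [  0.         405.90149904 192.67014554]
 [  0.           0.           1.        ]]
```

View pics/scene0.png

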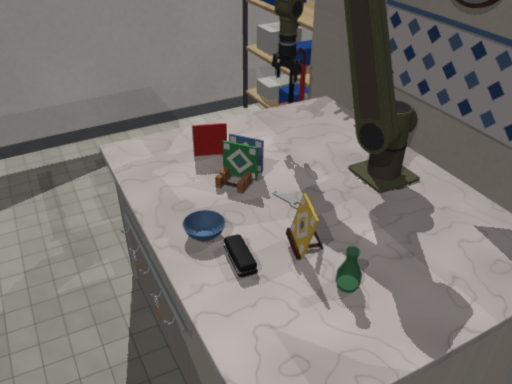

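View pics/top0.png

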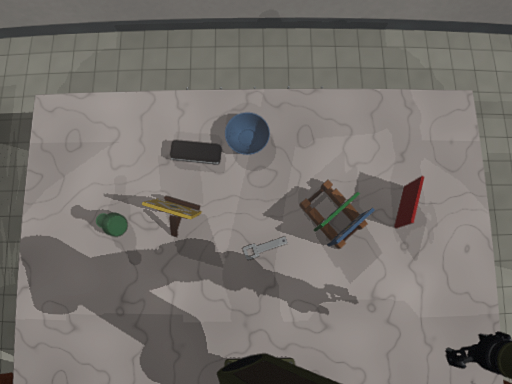

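The scene view shows the yellow tile on the easel at about (304,226). Green is at (240,160) in the rack, with blue behind it at (246,150) and the red decoy at (210,140). In the top view the yellow upper edge is at (171,209), green at (338,211), blue at (352,227), the opener at (265,247), and the vase at (114,225). The empty slot is on the upper-left side. Next I'll measure them.

```bash
cat > m.py <<'E'
from h import *
rng={'yellow':((20,120,90),(34,255,255)),'green':((50,90,30),(80,255,255)),'blue':((100,90,40),(125,255,255)),'brown':((3,70,30),(16,255,200))}
roi={'scene':{'yellow':(275,185,335,265),'green':(212,132,268,195),'blue':(212,125,275,180),'brown':(205,160,265,200)},
     'top':{'yellow':(130,190,210,225),'green':(300,180,380,240),'blue':(310,195,385,255),'brown':(290,170,375,255)}}
def mask(c,cam,k):
    hsv=cv2.cvtColor(c['frame'],cv2.COLOR_RGB2HSV); m=cv2.inRange(hsv,*[np.array(a) for a in rng[k]])
    r=roi[cam][k]; z=np.zeros_like(m); z[r[1]:r[3],r[0]:r[2]]=m[r[1]:r[3],r[0]:r[2]]; return z
E
python3 - <<'E'
from m import *
np.set_printoptions(precision=4,suppress=True)
for k in('yellow','green','blue','brown'):
  for cam in('scene','top'):
    c=pickle.load(open(cam+'.pkl','rb')); m=mask(c,cam,k); v,u=np.nonzero(m)
    P=dpts(c,np.c_[u,v]); P=P[c['depth'][v,u]>0]
    md=np.median(P,0); P=P[np.linalg.norm(P-md,axis=1)<.15]
    if k=='brown': 
        print(k,cam,len(P),P.min(0),P.max(0)); 
        T=P[(P[:,2]>.035)&(P[:,2]<.055)]
        print(' railtop minrect',cv2.minAreaRect((T[:,:2]*1000).astype(np.float32)),len(T)); continue
    # robust plane fit
    Q=P
    for _ in range(5):
        c0=Q.mean(0); n=np.linalg.svd(Q-c0,full_matrices=False)[2][2]; d=(P-c0)@n; Q=P[abs(d)<.006]
    n=n*np.sign(n@(c['T'][:3,3]-c0))
    ax=np.cross([0,0,1],n); ax/=np.linalg.norm(ax); up=np.cross(n,ax)
    a=Q@ax; b=Q@up
    print(k,cam,len(P),len(Q),'c',c0,'n',n,'width',np.ptp(a),'height',np.ptp(b),'mid',ax*(a.min()+a.max())/2+up*(b.min()+b.max())/2+n*(c0@n),'ztop',P[:,2].max())
E
```

```text
yellow scene 575 567 c [0.5413 0.2556 0.117 ] n [ 0.9236 -0.2724  0.2698] width 0.1417674997763465 height 0.14199941197317703 mid [0.5403 0.2427 0.1073] ztop 0.17619775710080476
yellow top 299 291 c [0.5256 0.2362 0.1488] n [ 0.9112 -0.2864  0.2962] width 0.13825579785417053 height 0.1376549731698421 mid [0.5391 0.2387 0.1097] ztop 0.1755543725509654
green scene 588 508 c [ 0.5219 -0.2195  0.0945] n [0.768  0.6405 0.0078] width 0.14296045914475364 height 0.14281368147076848 mid [ 0.523  -0.2208  0.0856] ztop 0.15704852237852407
green top 154 154 c [ 0.5182 -0.2217  0.1495] n [0.7674 0.6407 0.0228] width 0.1369202394464588 height 0.11340904632602958 mid [ 0.5216 -0.224   0.0995] ztop 0.15612336885172406
blue scene 189 139 c [ 0.4638 -0.2437  0.1209] n [0.7343 0.6748 0.0744] width 0.11702311213152233 height 0.10212877357815571 mid [ 0.4747 -0.2536  0.1029] ztop 0.15804200012040448
blue top 151 151 c [ 0.4748 -0.2629  0.1501] n [-0.7634 -0.6372  0.1056] width 0.1373072265470316 height 0.13162593946466933 mid [ 0.4706 -0.2678  0.0906] ztop 0.15620704095277715
brown scene 424 [ 0.4855 -0.2618  0.0018] [ 0.6306 -0.1188  0.0515]
 railtop minrect ((567.1171875, -192.53887939453125), (89.91159057617188, 117.13563537597656), 39.739097595214844) 194
brown top 950 [ 0.4231 -0.3282 -0.0037] [ 0.6271 -0.1316  0.0524]
 railtop minrect ((525.3792724609375, -230.52191162109375), (178.41580200195312, 112.96170043945312), 39.511009216308594) 644
```

```bash
cat > go.py <<'E'
from h import *
import sys
x,y,z,yaw=map(float,sys.argv[1:5]); s=get_state()
M=R.from_euler('xyz',s['tool_rot']).as_matrix(); d=M.T@(np.array([x,y,z])-s['tool_pos'])/.4
t=-(yaw-np.degrees(s['tool_rot'][2])); t=(t+180)%360-180
print('row',d.round(3).tolist(),round(t/90,3),'rows',np.ceil(max(np.linalg.norm(d)*.4/.0417,abs(t)/7.16)),'t',s['t'],'F',np.round(s['contact_force'],1))
E
python3 go.py .545 -.21 .36 -50.3
```

```text
row [1.13, -0.387, -0.323] 0.761 rows 12.0 t 0.1 F [ 0.4  0.2 -0.1]
```

Call:
play_rows --pt "0.42 -0.14 -0.3 0.38" --pt "0.42 -0.14 -0.3 0.38" --pt "0.42 -0.14 -0.3 0.38" --pt "0.42 -0.14 -0.3 0.38" --pt "0.42 -0.14 -0.3 0.38" --fingers 0.5

```text
t: 0.52
tool_pos: [0.2979, -0.3984, 0.3443]
tool_rot: [-3.141, 0.001, -0.283]
contact_force: [0.1, -0.7, -0.1]
finger_gap: 0.5
finger_force: 0.0
```

```bash
python3 go.py .545 -.21 .36 -50.3
```

```text
row [0.462, -0.625, -0.039] 0.379 rows 8.0 t 0.5167 F [ 0.1 -0.7 -0.1]
```

Call:
play_rows --pt "0.46 -0.62 -0.04 0.38" --pt "0.46 -0.62 -0.04 0.38" --pt "0.46 -0.62 -0.04 0.38" --pt "0.46 -0.62 -0.04 0.38" --pt "0.46 -0.62 -0.04 0.38"

```text
t: 0.93
tool_pos: [0.4012, -0.3364, 0.3533]
tool_rot: [-3.085, 0.003, -0.729]
contact_force: [-0.0, -0.0, 0.0]
finger_gap: 0.497
finger_force: 0.0
```

```bash
python3 go.py .545 -.21 .36 -50.3
```

```text
row [0.057, -0.475, 0.01] 0.095 rows 5.0 t 0.9333 F [-0. -0.  0.]
```

Call:
play_rows --pt "0.06 -0.47 0 0.095" --pt "0.06 -0.47 0 0.095" --pt "0.06 -0.47 0 0.095" --pt "0.06 -0.47 0 0.095" --pt "0.06 -0.47 0 0.095"

```text
t: 1.35
tool_pos: [0.3772, -0.3673, 0.3605]
tool_rot: [-3.053, 0.012, -0.825]
contact_force: [0.2, 0.8, -0.6]
finger_gap: 0.498
finger_force: 0.0
```

```bash
python3 go.py .545 -.21 .36 -50.3; python3 - <<'E'
from h import *
s=get_state();print(s['tool_rot'],s['tool_pos'],s['joint_pos'],s['joint_velocities'])
c=grab('wrist'); pickle.dump(c,open('w1.pkl','wb')); save(c,'pics/w1.png'); print(np.array(c['tool_from_camera']).round(3),c['T'].round(3))
E
```

```text
row [-0.004, -0.573, 0.052] 0.034 rows 6.0 t 1.35 F [ 0.2  0.8 -0.6]
[-3.05290456  0.01151673 -0.82513568] [ 0.37715129 -0.36732609  0.36045896] [-0.82612382  0.25229532  0.18118008  1.51128567  0.08867667  3.14060068] [-0.01305406 -0.00044871  0.02887717  0.02400415 -0.00458496  0.00081611]
[[ 0.    -0.962 -0.274  0.07 ]
 [ 1.     0.     0.001 -0.001]
 [-0.001 -0.274  0.962 -0.142]
 [ 0.     0.     0.     1.   ]] [[-0.732 -0.668 -0.132  0.417]
 [-0.675  0.687  0.267 -0.428]
 [-0.088  0.284 -0.955  0.501]
 [ 0.     0.     0.     1.   ]]
```

View pics/w1.png

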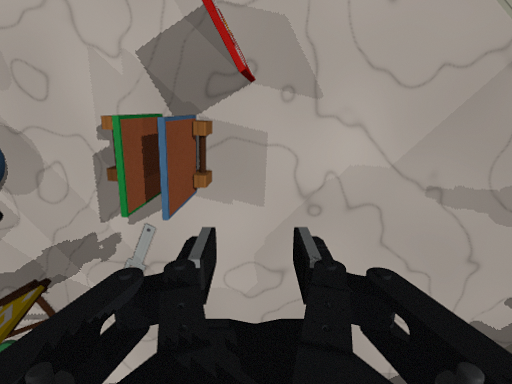

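The wrist view shows the bare backs of green at (140,165) and blue at (180,165) in the rack, with the empty slot to their left. Joint 6 is at its limit, so I'll use the half-turn yaw: 129.7° at the rack and 73.1° at the easel.

```bash
python3 go.py .55 -.2 .40 35
```

```text
row [-0.015, -0.607, -0.045] -0.914 rows 12.0 t 1.4 F [0.1 0.1 1.2]
```

Call:
play_rows --pt "-0.02 -0.6 -0.1 -0.91" --pt "-0.02 -0.6 -0.1 -0.91" --pt "-0.02 -0.6 -0.1 -0.91" --pt "-0.02 -0.6 -0.1 -0.91" --pt "-0.02 -0.6 -0.1 -0.91"

```text
t: 1.82
tool_pos: [0.5223, -0.2237, 0.4137]
tool_rot: [-3.063, -0.044, -0.195]
contact_force: [0.6, -1.3, -0.2]
finger_gap: 0.5
finger_force: 0.0
```

```bash
python3 go.py .55 -.2 .40 35
```

```text
row [0.055, -0.068, 0.042] -0.513 rows 7.0 t 1.8167 F [ 0.6 -1.3 -0.2]
```

Call:
play_rows --pt "0.05 -0.06 0 -0.51" --pt "0.05 -0.06 0 -0.51" --pt "0.05 -0.06 0 -0.51" --pt "0.05 -0.06 0 -0.51" --pt "0.05 -0.06 0 -0.51"

```text
t: 2.23
tool_pos: [0.546, -0.2052, 0.4156]
tool_rot: [-3.103, -0.081, 0.432]
contact_force: [0.0, -0.1, -0.8]
finger_gap: 0.498
finger_force: 0.0
```

```bash
python3 go.py .55 -.2 .40 35;  python3 - <<'E'
from h import *
s=get_state();print(s['tool_rot'],s['tool_pos'],s['joint_pos'],s['joint_velocities'].round(3) if hasattr(s['joint_velocities'],'round') else s['joint_velocities'])
E
```

```text
row [0.011, -0.006, 0.04] -0.114 rows 2.0 t 2.2333 F [ 0.  -0.1 -0.8]
[-3.1031155  -0.08111775  0.43164914] [ 0.54598283 -0.20517971  0.41562728] [-0.40668969  0.35095794  0.46673072  1.6609297   0.08603241  2.30279584] [-0.008 -0.003 -0.002 -0.     0.    -1.485]
```

```bash
cat > rack.py <<'E'
from m import *
import sys
np.set_printoptions(precision=4,suppress=True)
c=grab('wrist'); pickle.dump(c,open(sys.argv[1]+'.pkl','wb')); save(c,f'pics/{sys.argv[1]}.png')
hsv=cv2.cvtColor(c['frame'],cv2.COLOR_RGB2HSV)
def pts(k):
    m=cv2.inRange(hsv,*[np.array(a) for a in rng[k]])&((c['depth']>.2)*255).astype(np.uint8); v,u=np.nonzero(m); return dpts(c,np.c_[u,v])
P=pts('brown'); P=P[np.linalg.norm(P[:,:2]-[.525,-.23],axis=1)<.14]
T=P[(P[:,2]>.03)&(P[:,2]<.055)]; print('rail z med',np.median(T[:,2]),len(T),cv2.minAreaRect((T[:,:2]*1000).astype(np.float32)))
for k in('green','blue'):
    Q=pts(k); Q=Q[np.linalg.norm(Q[:,:2]-[.51,-.24],axis=1)<.14]; zt=np.percentile(Q[:,2],90); E=Q[Q[:,2]>zt-.012]
    print(k,'ztop',zt,len(E),cv2.minAreaRect((E[:,:2]*1000).astype(np.float32)))
E
python3 rack.py w2; python3 go.py .47 -.39 .40 125
```

```text
rail z med 0.044705963830733886 1197 ((538.7615356445312, -219.14178466796875), (141.95294189453125, 112.00210571289062), 39.854164123535156)
green ztop 0.1523439541531861 606 ((520.78515625, -226.42520141601562), (9.003722190856934, 139.24949645996094), 39.80739212036133)
blue ztop 0.15216125656652452 509 ((475.7476501464844, -264.7308349609375), (7.83447265625, 137.85662841796875), 39.77019500732422)
row [-0.369, 0.339, -0.004] -1.112 rows 14.0 t 2.2833 F [ 0.1 -1.   0.7]
```

View pics/w2.png

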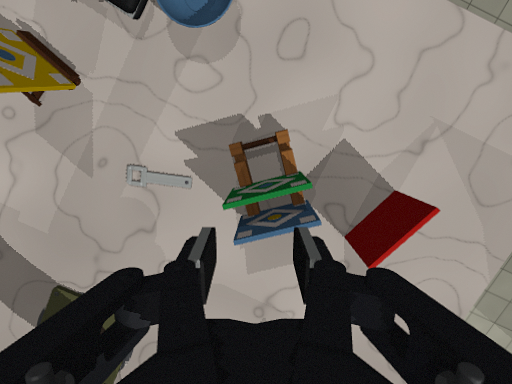

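The wrist view shows green's upper edge at (268,190) and blue's at (277,223). The rails' free end, where the empty slot is, is at (258,143). Rail height measures 0.0447 and tile tops 0.152, both as expected. The earlier joint-6 limit left a 5° tilt in the commanded pose. I'll unwind it at the opposite limit, away from the objects.

Call:
play_rows --pt "-0.37 0.34 0 -0.4" --pt "-0.37 0.34 0 -0.4" --pt "-0.37 0.34 0 -0.4" --pt "-0.37 0.34 0 -0.4" --pt "-0.37 0.34 0 -0.4"

```text
t: 2.7
tool_pos: [0.4688, -0.3869, 0.399]
tool_rot: [3.128, -0.089, 1.018]
contact_force: [0.5, 0.2, -0.3]
finger_gap: 0.495
finger_force: 0.0
```

Call:
play_rows --pt "0 0 0 -0.4" --pt "0 0 0 -0.4" --pt "0 0 0 -0.4" --pt "0 0 0 -0.4" --pt "0 0 0 -0.4"

```text
t: 3.12
tool_pos: [0.4694, -0.3859, 0.3988]
tool_rot: [3.079, -0.065, 1.644]
contact_force: [0.0, -0.0, -0.3]
finger_gap: 0.504
finger_force: 0.0
```

Call:
play_rows --pt "0 0 0 -0.4" --pt "0 0 0 -0.4" --pt "0 0 0 -0.4" --pt "0 0 0 -0.4" --pt "0 0 0 -0.4"

```text
t: 3.53
tool_pos: [0.4696, -0.3856, 0.3989]
tool_rot: [3.053, -0.016, 2.268]
contact_force: [-0.8, -1.0, -0.5]
finger_gap: 0.497
finger_force: 0.0
```

Call:
play_rows --pt "0 0 0 -0.4" --pt "0 0 0 -0.4" --pt "0 0 0 -0.4" --pt "0 0 0 -0.4" --pt "0 0 0 -0.4"

```text
t: 3.95
tool_pos: [0.4695, -0.3856, 0.3989]
tool_rot: [3.061, 0.039, 2.891]
contact_force: [0.2, -0.1, 0.8]
finger_gap: 0.502
finger_force: 0.0
```

Call:
play_rows --pt "0 0 0 -0.4" --pt "0 0 0 -0.4" --pt "0 0 0 -0.4" --pt "0 0 0 -0.4" --pt "0 0 0 -0.4"

```text
t: 4.37
tool_pos: [0.4696, -0.3856, 0.3989]
tool_rot: [3.099, 0.079, -2.768]
contact_force: [-0.2, -0.3, -0.1]
finger_gap: 0.498
finger_force: 0.0
```

Call:
play_rows --pt "0 0 0 -0.4" --pt "0 0 0 -0.4" --pt "0 0 0 -0.4" --pt "0 0 0 -0.4" --pt "0 0 0 -0.4"

```text
t: 4.78
tool_pos: [0.4695, -0.3856, 0.3989]
tool_rot: [-3.13, 0.089, -2.14]
contact_force: [0.1, -0.2, -0.0]
finger_gap: 0.5
finger_force: 0.0
```

```bash
cat > tilt.py <<'E'
from h import *
s=get_state();z=R.from_euler('xyz',s['tool_rot']).as_matrix()[:,2]; print('t',s['t'],'pos',np.round(s['tool_pos'],4),'yaw',np.degrees(s['tool_rot'][2]).round(2),'toolz',z.round(4),'j',np.round(s['joint_pos'],3),'F',np.round(s['contact_force'],1),s['finger_gap'])
E
python3 tilt.py
```

```text
t 4.7833 pos [ 0.4695 -0.3856  0.3989] yaw -122.63 toolz [ 0.0577  0.0687 -0.996 ] j [-0.735  0.42   0.531  1.685  0.09  -1.736] F [ 0.1 -0.2 -0. ] 0.49977595933834845
```

Call:
play_rows --pt "0 0 0 -0.4" --pt "0 0 0 -0.4" --pt "0 0 0 -0.4" --pt "0 0 0 -0.4" --pt "0 0 0 -0.4"

```text
t: 5.2
tool_pos: [0.4695, -0.3856, 0.3989]
tool_rot: [-3.08, 0.066, -1.514]
contact_force: [-0.3, -0.8, -0.1]
finger_gap: 0.496
finger_force: 0.0
```

Call:
play_rows --pt "0 0 0 -0.4" --pt "0 0 0 -0.4" --pt "0 0 0 -0.4" --pt "0 0 0 -0.4" --pt "0 0 0 -0.4"

```text
t: 5.62
tool_pos: [0.4695, -0.3856, 0.3989]
tool_rot: [-3.053, 0.017, -0.89]
contact_force: [0.8, 0.6, 0.7]
finger_gap: 0.497
finger_force: 0.0
```

Call:
play_rows --pt "0 0 0 -0.2" --pt "0 0 0 -0.2" --pt "0 0 0 -0.2" --pt "0 0 0 -0.2"

```text
t: 5.95
tool_pos: [0.496, -0.3506, 0.3991]
tool_rot: [-3.085, -0.01, -0.649]
contact_force: [-0.3, -0.7, -0.1]
finger_gap: 0.499
finger_force: 0.0
```

```bash
python3 tilt.py
```

```text
t 5.95 pos [ 0.496  -0.3506  0.3991] yaw -37.17 toolz [ 0.0419  0.0392 -0.9984] j [-0.645  0.409  0.515  1.667  0.057 -3.138] F [-0.3 -0.7 -0.1] 0.49940476861589156
```

Call:
play_rows --pt "0 0 0 -0.2" --pt "0 0 0 -0.2" --pt "0 0 0 -0.2" --pt "0 0 0 -0.2"

```text
t: 6.28
tool_pos: [0.5305, -0.2861, 0.3988]
tool_rot: [3.124, -0.021, -0.488]
contact_force: [1.0, 0.2, 0.1]
finger_gap: 0.497
finger_force: 0.0
```

```bash
python3 tilt.py; python3 go.py .45 -.4 .4 -37
```

```text
t 6.2833 pos [ 0.5305 -0.2861  0.3988] yaw -27.97 toolz [ 0.01   -0.0251 -0.9996] j [-0.485  0.389  0.484  1.645 -0.018 -3.139] F [1.  0.2 0.1] 0.49723532141331833
row [-0.044, 0.346, 0.002] 0.1 rows 4.0 t 6.2833 F [1.  0.2 0.1]
```

```bash
python3 go.py .54 .235 .4 -106.9
```

```text
row [-0.59, -1.161, -0.035] 0.877 rows 13.0 t 6.2833 F [1.  0.2 0.1]
```

Call:
play_rows --pt "-0.23 -0.45 0 0.39" --pt "-0.23 -0.45 0 0.39" --pt "-0.23 -0.45 0 0.39" --pt "-0.23 -0.45 0 0.39" --pt "-0.23 -0.45 0 0.39"

```text
t: 6.7
tool_pos: [0.5329, -0.0904, 0.3941]
tool_rot: [3.139, -0.027, -1.083]
contact_force: [0.9, -0.5, -0.3]
finger_gap: 0.5
finger_force: 0.0
```

```bash
python3 tilt.py; python3 go.py .54 .235 .4 -106.9
```

```text
t 6.7 pos [ 0.5329 -0.0904  0.3941] yaw -62.03 toolz [ 0.0104 -0.0246 -0.9996] j [-0.155  0.268  0.292  1.581 -0.023 -2.214] F [ 0.9 -0.5 -0.3] 0.499851418262898
row [-0.71, -0.397, -0.035] 0.499 rows 8.0 t 6.7 F [ 0.9 -0.5 -0.3]
```

Call:
play_rows --pt "-0.71 -0.4 -0.02 0.5" --pt "-0.71 -0.4 -0.02 0.5" --pt "-0.71 -0.4 -0.02 0.5" --pt "-0.71 -0.4 -0.02 0.5" --pt "-0.71 -0.4 -0.02 0.5"

```text
t: 7.12
tool_pos: [0.5366, 0.098, 0.3942]
tool_rot: [-3.129, -0.024, -1.648]
contact_force: [-0.3, -1.1, 0.6]
finger_gap: 0.504
finger_force: 0.0
```

Call:
play_rows --pt "-0.21 -0.12 -0.01 0.1" --pt "-0.21 -0.12 -0.01 0.1" --pt "-0.21 -0.12 -0.01 0.1" --pt "-0.21 -0.12 -0.01 0.1"

```text
t: 7.45
tool_pos: [0.5922, 0.1802, 0.3945]
tool_rot: [-3.128, -0.022, -1.796]
contact_force: [-0.7, -0.5, 0.1]
finger_gap: 0.496
finger_force: 0.0
```

```bash
python3 tilt.py; python3 go.py .54 .235 .4 -106.9; cat > yel.py <<'E'
from m import *
import sys
np.set_printoptions(precision=4,suppress=True)
c=grab('wrist'); pickle.dump(c,open(sys.argv[1]+'.pkl','wb')); save(c,f'pics/{sys.argv[1]}.png')
hsv=cv2.cvtColor(c['frame'],cv2.COLOR_RGB2HSV)
m=cv2.inRange(hsv,*[np.array(a) for a in rng['yellow']])&((c['depth']>.2)*255).astype(np.uint8); v,u=np.nonzero(m); Q=dpts(c,np.c_[u,v])
Q=Q[np.linalg.norm(Q[:,:2]-[.54,.24],axis=1)<.14]; print(len(Q),Q.min(0),Q.max(0)); zt=np.percentile(Q[:,2],99); 
for d in (.003,.006,.14):
  E=Q[Q[:,2]>zt-d]; print('ztop',zt,len(E),cv2.minAreaRect((E[:,:2]*1000).astype(np.float32)))
E
python3 yel.py w3
```

```text
t 7.45 pos [0.5922 0.1802 0.3945] yaw -102.88 toolz [ 0.0087 -0.0243 -0.9997] j [ 0.309  0.441  0.556  1.685 -0.026 -1.037] F [-0.7 -0.5  0.1] 0.4957772103991164
row [-0.104, 0.157, -0.018] 0.045 rows 2.0 t 7.45 F [-0.7 -0.5  0.1]
2341 [ 0.4626  0.1681 -0.0013] [0.577  0.3041 0.1743]
ztop 0.17272182296146918 504 ((516.603759765625, 234.50396728515625), (117.29180908203125, 9.39103889465332), 72.85091400146484)
ztop 0.17272182296146918 629 ((516.7626342773438, 234.45518493652344), (117.28102111816406, 10.3326997756958), 72.95388793945312)
ztop 0.17272182296146918 2335 ((536.047607421875, 239.46484375), (138.73297119140625, 44.146446228027344), 72.78465270996094)
```

View pics/w3.png

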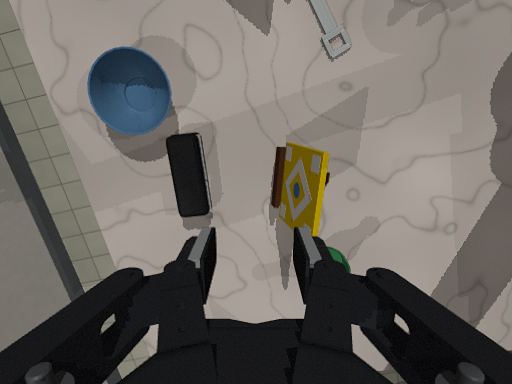

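The wrist view shows the yellow tile at about (305,190), with its upper edge on the right at (325,190) and the lip at (278,175). The vase at (335,262), the case and the bowl are all clear of the tile. The top edge is 0.172 high, as expected for a 15° lean. I'll move above it now.

```bash
python3 go.py .5253 .2428 .24 -107.1
```

```text
row [-0.129, 0.202, 0.382] 0.046 rows 5.0 t 7.5 F [ 0.1 -0.7  0.6]
```

Call:
play_rows --pt "-0.129 0.202 0.38 0.046" --pt "-0.129 0.202 0.38 0.046" --pt "-0.129 0.202 0.38 0.046" --pt "-0.129 0.202 0.38 0.046" --pt "-0.129 0.202 0.38 0.046"

```text
t: 7.92
tool_pos: [0.5185, 0.2395, 0.2367]
tool_rot: [-3.134, -0.028, -1.87]
contact_force: [-1.2, 0.0, 0.1]
finger_gap: 0.499
finger_force: 0.0
```

```bash
python3 tilt.py; python3 go.py .5253 .2428 .131 -107.1
```

```text
t 7.9167 pos [0.5185 0.2395 0.2367] yaw -107.17 toolz [-7.000e-04 -2.890e-02 -9.996e-01] j [ 0.447  0.348  0.002  1.238 -0.026 -0.824] F [-1.2  0.   0.1] 0.4988049852969473
row [-0.02, -0.012, 0.264] -0.001 rows 3.0 t 7.9167 F [-1.2  0.   0.1]
```

Call:
play_rows --pt "-0.015 -0.012 0.1 0" --pt "-0.02 -0.012 0.16 0" --pt "-0.02 -0.012 0.22 0" --pt "-0.02 -0.012 0.262 0" --pt "-0.02 -0.012 0.262 0"

```text
t: 8.33
tool_pos: [0.53, 0.2422, 0.1341]
tool_rot: [-3.13, -0.026, -1.872]
contact_force: [-1.1, 0.2, -0.7]
finger_gap: 0.501
finger_force: 0.0
```

```bash
python3 tilt.py; python3 go.py .5253 .2428 .131 -107.1
```

```text
t 8.3333 pos [0.53   0.2422 0.1341] yaw -107.28 toolz [ 0.0035 -0.0282 -0.9996] j [ 0.444  0.419 -0.162  0.999 -0.027 -0.826] F [-1.1  0.2 -0.7] 0.5012269066944844
row [0.002, 0.012, 0.008] -0.002 rows 1.0 t 8.3333 F [-1.1  0.2 -0.7]
```

Call:
play_rows --pt "0 0 0.005 0" --pt "0 0 0.005 0" --pt "0 -0.02 0.005 0" --pt "0 -0.04 0.005 0" --pt "0 -0.055 0.005 0" --fingers 0.25

```text
t: 8.75
tool_pos: [0.5564, 0.2388, 0.1372]
tool_rot: [-3.122, -0.019, -1.871]
contact_force: [-0.5, -0.1, 0.9]
finger_gap: 0.25
finger_force: 0.0
```

Call:
play_rows --pt "0 -0.01 0 0" --pt "0 -0.015 0 0" --pt "0 -0.015 0 0"

```text
t: 9.0
tool_pos: [0.5609, 0.2369, 0.1358]
tool_rot: [-3.124, -0.02, -1.871]
contact_force: [0.1, 0.2, -0.3]
finger_gap: 0.249
finger_force: 0.0
```

```bash
python3 tilt.py; python3 - <<'E'
from h import *
save(grab('wrist'),'pics/w4.png')
E
```

```text
t 9.0 pos [0.5609 0.2369 0.1358] yaw -107.18 toolz [ 0.0106 -0.0246 -0.9996] j [ 0.414  0.454 -0.099  1.018 -0.027 -0.857] F [ 0.1  0.2 -0.3] 0.24911206690466625
```

View pics/w4.png

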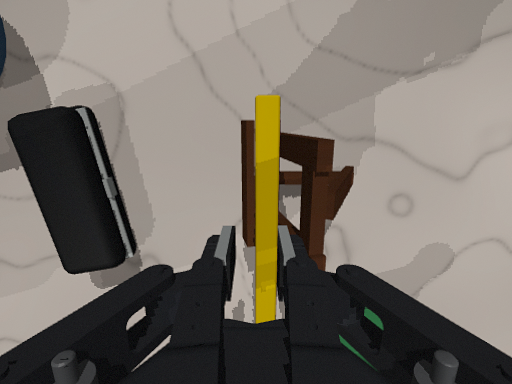

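The yellow tile now stands nearly upright between the pads, its top edge at (267,200). The easel's lip is on the left and its posts on the right. I'll close on it and lift.

Call:
play_rows --pt "0 0 0 0" --pt "0 0 0 0" --pt "0 0 0 0" --pt "0 0 0 0" --pt "0 0 0 0" --fingers 0

```text
t: 9.47
tool_pos: [0.5567, 0.2379, 0.1358]
tool_rot: [-3.131, -0.02, -1.869]
contact_force: [-6.2, 2.2, 5.0]
finger_gap: 0.098
finger_force: 59.3
```

Call:
play_rows --pt "0 0 -0.03 0" --pt "0 0 -0.08 0" --pt "0 0 -0.14 0" --pt "0 0 -0.22 0" --pt "0 0 -0.3 0"

```text
t: 9.88
tool_pos: [0.5572, 0.2396, 0.2553]
tool_rot: [-3.128, -0.023, -1.87]
contact_force: [0.7, 0.3, -1.7]
finger_gap: 0.099
finger_force: 59.0
```

Call:
play_rows --pt "0 0 -0.1 0" --pt "0 0 -0.2 0" --pt "0 0 -0.3 0" --pt "0 0 -0.35 0" --pt "0 0 -0.35 0"

```text
t: 10.3
tool_pos: [0.5584, 0.2443, 0.4007]
tool_rot: [-3.118, -0.015, -1.87]
contact_force: [1.2, 0.4, -2.8]
finger_gap: 0.098
finger_force: 59.0
```

```bash
python3 tilt.py; python3 go.py .5707 -.1926 .36 -50.2
```

```text
t 10.3 pos [0.5584 0.2443 0.4007] yaw -107.12 toolz [ 0.018  -0.0212 -0.9996] j [ 0.426  0.417  0.534  1.68  -0.027 -0.846] F [ 1.2  0.4 -2.8] 0.09792211807469858
row [1.033, -0.348, 0.125] -0.632 rows 11.0 t 10.3 F [ 1.2  0.4 -2.8]
```

Call:
play_rows --pt "0.46 -0.16 0 -0.32" --pt "0.46 -0.16 0 -0.32" --pt "0.46 -0.16 0 -0.32" --pt "0.46 -0.16 0 -0.32" --pt "0.46 -0.16 0 -0.32"

```text
t: 10.72
tool_pos: [0.5632, 0.0471, 0.3979]
tool_rot: [-3.141, -0.026, -1.362]
contact_force: [1.0, 0.3, -3.0]
finger_gap: 0.1
finger_force: 59.2
```

```bash
python3 tilt.py; python3 go.py .5707 -.1926 .36 -50.2
```

```text
t 10.7167 pos [0.5632 0.0471 0.3979] yaw -78.05 toolz [ 0.0058 -0.0255 -0.9997] j [ 0.098  0.327  0.387  1.628 -0.026 -1.681] F [ 1.   0.3 -3. ] 0.09967856580840018
row [0.587, 0.106, 0.11] -0.309 rows 6.0 t 10.7167 F [ 1.   0.3 -3. ]
```

Call:
play_rows --pt "0.5 0.09 0 -0.31" --pt "0.5 0.09 0 -0.31" --pt "0.5 0.09 0 -0.31" --pt "0.5 0.09 0 -0.31" --pt "0.5 0.09 0 -0.31"

```text
t: 11.13
tool_pos: [0.5683, -0.1478, 0.4029]
tool_rot: [3.131, -0.022, -0.875]
contact_force: [0.9, 0.2, -3.5]
finger_gap: 0.094
finger_force: 59.2
```

```bash
python3 go.py .5707 -.1926 .30 -50.2
```

```text
row [0.084, 0.064, 0.26] 0.001 rows 3.0 t 11.1333 F [ 0.9  0.2 -3.5]
```

Call:
play_rows --pt "0.084 0.064 0.05 0" --pt "0.084 0.064 0.15 0" --pt "0.084 0.064 0.25 0" --pt "0.084 0.064 0.25 0" --pt "0.084 0.064 0.25 0"

```text
t: 11.55
tool_pos: [0.5671, -0.1901, 0.3001]
tool_rot: [3.125, -0.013, -0.88]
contact_force: [0.3, -0.1, -1.7]
finger_gap: 0.094
finger_force: 59.5
```

```bash
python3 tilt.py; cat > held.py <<'E'
from m import *
import sys
np.set_printoptions(precision=4,suppress=True)
k=sys.argv[1]; s=get_state(); p=np.array(s['tool_pos'])
for cam in('scene','top','wrist'):
    c=grab(cam); pickle.dump(c,open(f'{cam}_{sys.argv[2]}.pkl','wb')); save(c,f'pics/{cam}_{sys.argv[2]}.png')
    hsv=cv2.cvtColor(c['frame'],cv2.COLOR_RGB2HSV); m=cv2.inRange(hsv,*[np.array(a) for a in rng[k]])&((c['depth']>.05)*255).astype(np.uint8)
    v,u=np.nonzero(m); P=dpts(c,np.c_[u,v]); P=P[(np.linalg.norm(P[:,:2]-p[:2],axis=1)<.11)&(abs(P[:,2]-p[2]+.03)<.1)]
    if len(P)<40: print(cam,len(P)); continue
    Q=P
    for _ in range(5):
        c0=Q.mean(0); n=np.linalg.svd(Q-c0,full_matrices=False)[2][2]; d=(P-c0)@n; Q=P[abs(d)<.004]
    n*=np.sign(n@(c['T'][:3,3]-c0)); ax=np.cross([0,0,1],n); ax/=np.linalg.norm(ax); up=np.cross(n,ax)
    rc=cv2.minAreaRect((np.c_[Q@ax,Q@up]*1000).astype(np.float32))
    mid=ax*rc[0][0]/1e3+up*rc[0][1]/1e3+n*(c0@n)
    print(cam,len(P),len(Q),'n',n,'yaw',np.degrees(np.arctan2(n[1],n[0])),'rect',rc,'mid',mid,'rel tcp',mid-p,'z',P[:,2].min(),P[:,2].max())
E
python3 held.py yellow h1
```

```text
t 11.55 pos [ 0.5671 -0.1901  0.3001] yaw -50.45 toolz [-0.0043 -0.0201 -0.9998] j [-0.312  0.373  0.204  1.4   -0.02  -2.573] F [ 0.3 -0.1 -1.7] 0.09419308257823049
scene 731 579 n [ 0.7719  0.6354 -0.019 ] yaw 39.45809148190563 rect ((-510.74163818359375, 280.6421813964844), (140.40074157714844, 143.80267333984375), 0.7879936099052429) mid [ 0.5732 -0.1897  0.2746] rel tcp [ 0.0061  0.0004 -0.0256] z 0.20164171599492087 0.3470084993075513
top 104 92 n [-0.7633 -0.6445  0.0443] yaw -139.8221389855779 rect ((476.3700866699219, 309.73834228515625), (54.73997497558594, 109.55078887939453), 0.15611611306667328) mid [ 0.5458 -0.1626  0.2962] rel tcp [-0.0214  0.0274 -0.0039] z 0.24133646755508265 0.35106902101133597
wrist 5057 5049 n [0.0058 0.0141 0.9999] yaw 67.63733153951767 rect ((-627.7659912109375, -23.828895568847656), (8.961883544921875, 93.82400512695312), 61.940040588378906) mid [ 0.5916 -0.2119  0.35  ] rel tcp [ 0.0245 -0.0218  0.0498] z 0.3439923971254901 0.3521428326946969
```

```bash
python3 - <<'E'
from m import *
np.set_printoptions(precision=4,suppress=True)
c=pickle.load(open('wrist_h1.pkl','rb')); hsv=cv2.cvtColor(c['frame'],cv2.COLOR_RGB2HSV)
nx=np.array([.7683,.6401]); ny=np.array([-.6401,.7683])
for k,z0,z1 in(('brown',.035,.055),('green',.14,.165),('blue',.14,.165),('yellow',.34,.36)):
    m=cv2.inRange(hsv,*[np.array(a) for a in rng[k]]); v,u=np.nonzero(m); P=dpts(c,np.c_[u,v]); P=P[(P[:,2]>z0)&(P[:,2]<z1)&(np.linalg.norm(P[:,:2]-[.53,-.22],axis=1)<.15)]
    if len(P)<30: print(k,len(P)); continue
    x=P[:,:2]@nx; y=P[:,:2]@ny; print(k,len(P),'z',np.median(P[:,2]),'x',np.percentile(x,[0.5,50,99.5]),'y',np.percentile(y,[.5,99.5]))
    for a,b in((-1,np.median(y)),(np.median(y),1)):
        q=x[(y>a)&(y<b)]; print('   half',np.percentile(q,[1,50,99]), len(q))
print('tcp',np.array([.5671,-.1901])@nx,np.array([.5671,-.1901])@ny)
E
```

```text
brown 1419 z 0.04472845997945196 x [0.2028 0.2738 0.345 ] y [-0.5681 -0.4575]
   half [0.2033 0.2739 0.3449] 709
   half [0.2034 0.2736 0.3438] 709
green 1116 z 0.1516726528559753 x [0.2512 0.2565 0.2602] y [-0.5762 -0.4391]
   half [0.2513 0.2565 0.2601] 558
   half [0.2514 0.2565 0.2601] 558
blue 1259 z 0.15135168853533515 x [0.1917 0.1976 0.2006] y [-0.5769 -0.4405]
   half [0.1918 0.1976 0.2006] 629
   half [0.1919 0.1977 0.2005] 629
yellow 5057 z 0.3499871531527994 x [0.3145 0.3189 0.3233] y [-0.5881 -0.4956]
   half [0.3145 0.3189 0.3232] 2528
   half [0.3147 0.3191 0.3232] 2528
tcp 0.31401992000000006 -0.50905454
```

View pics/wrist_h1.png

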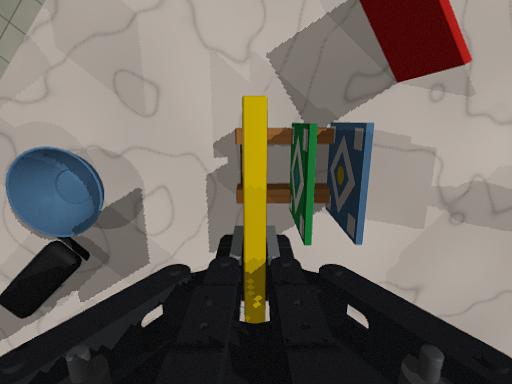

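The wrist view shows the yellow tile's top edge at (255,200) over the empty slot, with the rails at y=135 and 193, green at (308,185) and blue at (350,185). The measurements put the tile within 1 mm of the slot. I'll lower it in steps.

```bash
python3 go.py .5671 -.1901 .155 -50.2
```

```text
row [-0.028, 0.011, 0.388] -0.002 rows 4.0 t 11.7 F [ 0.6 -0.1 -2.5]
```

```bash
python3 tilt.py
```

```text
t 11.7 pos [ 0.5749 -0.1917  0.3103] yaw -50.38 toolz [ 0.0177 -0.0272 -0.9995] j [-0.311  0.368  0.223  1.4   -0.02  -2.573] F [ 0.6 -0.1 -2.5] 0.09620061650062556
```

```bash
python3 go.py .5724 -.1938 .170 -50.2
```

```text
row [-0.011, 0.007, 0.351] -0.002 rows 4.0 t 11.7 F [ 0.6 -0.1 -2.5]
```

Call:
play_rows --pt "-0.004 0.003 0.09 0" --pt "-0.008 0.005 0.18 0" --pt "-0.01 0.007 0.26 0" --pt "-0.011 0.007 0.32 0" --pt "-0.011 0.007 0.35 0"

```text
t: 12.12
tool_pos: [0.571, -0.1933, 0.1673]
tool_rot: [3.136, -0.029, -0.879]
contact_force: [-0.2, 0.6, -3.3]
finger_gap: 0.097
finger_force: 59.2
```

Call:
play_rows --pt "0 0 0 0" --pt "0 0 0 0" --pt "0 0 0 0" --pt "0 0 0 0"

```text
t: 12.45
tool_pos: [0.5711, -0.1938, 0.1697]
tool_rot: [3.137, -0.031, -0.88]
contact_force: [0.2, -0.5, -3.5]
finger_gap: 0.097
finger_force: 59.2
```

```bash
python3 tilt.py; cat > wx.py <<'E'
from m import *
np.set_printoptions(precision=4,suppress=True)
c=grab('wrist'); pickle.dump(c,open('wx.pkl','wb')); save(c,'pics/wx.png'); s=get_state()
hsv=cv2.cvtColor(c['frame'],cv2.COLOR_RGB2HSV)
nx=np.array([.7683,.6401]); ny=np.array([-.6401,.7683]); p=np.array(s['tool_pos'])
print('tcp',p[:2]@nx,p[:2]@ny,p[2])
for k in('brown','green','blue','yellow'):
    m=cv2.inRange(hsv,*[np.array(a) for a in rng[k]]); v,u=np.nonzero(m); P=dpts(c,np.c_[u,v]); P=P[(np.linalg.norm(P[:,:2]-[.53,-.22],axis=1)<.15)]
    if len(P)<30: continue
    zt=.045 if k=='brown' else np.percentile(P[:,2],95); P=P[abs(P[:,2]-zt)<.006]
    if len(P)<30: continue
    x=P[:,:2]@nx; y=P[:,:2]@ny; print(k,len(P),'z',np.median(P[:,2]),'x',np.percentile(x,[0.5,99.5]),x.mean(),'y',np.percentile(y,[.5,99.5]))
E
python3 wx.py
```

```text
t 12.45 pos [ 0.5711 -0.1938  0.1697] yaw -50.41 toolz [ 0.0161 -0.0268 -0.9995] j [-0.316  0.406 -0.085  1.056 -0.02  -2.578] F [ 0.2 -0.5 -3.5] 0.0967030488581466
tcp 0.3143889792773568 -0.5140646406446089 0.16918098456354463
brown 2325 z 0.0446505561040878 x [0.2032 0.3448] 0.28741351519659825 y [-0.5685 -0.4579]
green 2423 z 0.1515918345778674 x [0.2514 0.2606] 0.256523852063114 y [-0.5768 -0.4575]
blue 3530 z 0.15142506417809037 x [0.1916 0.2009] 0.19724876754559975 y [-0.5771 -0.4544]
yellow 5081 z 0.21120607623575244 x [0.311  0.3198] 0.3153860186476233 y [-0.5881 -0.4958]
```

Call:
play_rows --pt "0 0 0.03 0" --pt "0 0 0.06 0" --pt "0 0 0.08 0" --pt "0 0 0.1 0" --pt "0 0 0.12 0"

```text
t: 12.92
tool_pos: [0.5701, -0.1944, 0.119]
tool_rot: [3.136, -0.027, -0.88]
contact_force: [2.1, 1.2, -1.9]
finger_gap: 0.099
finger_force: 59.5
```

```bash
python3 wx.py; python3 tilt.py
```

```text
tcp 0.31332287519249075 -0.513567787180513 0.11717579919540465
brown 2755 z 0.04465511742502931 x [0.2629 0.3449] 0.29556311912146555 y [-0.5686 -0.4583]
green 4143 z 0.1514366394885695 x [0.2515 0.2608] 0.2569204872307128 y [-0.5768 -0.4854]
blue 2245 z 0.15013290087282555 x [0.1923 0.2015] 0.19904150639772716 y [-0.5375 -0.4713]
yellow 5095 z 0.16031622016577993 x [0.3099 0.3187] 0.31434315352062786 y [-0.5881 -0.4958]
t 12.9667 pos [ 0.5695 -0.194   0.1172] yaw -50.4 toolz [ 0.0108 -0.0237 -0.9997] j [-0.318  0.443 -0.169  0.941 -0.019 -2.58 ] F [ 3.2  0.6 -4.5] 0.09409970697745504
```

Call:
play_rows --pt "0 -0.003 0.01 0" --pt "0 -0.003 0.018 0" --pt "0 -0.003 0.024 0" --pt "0 -0.003 0.024 0" --pt "0 -0.003 0.024 0"

```text
t: 13.38
tool_pos: [0.5704, -0.1941, 0.1104]
tool_rot: [3.134, -0.027, -0.88]
contact_force: [-0.6, 0.6, 5.6]
finger_gap: 0.092
finger_force: 60.5
```

```bash
python3 wx.py; python3 tilt.py
```

```text
tcp 0.3139986448090056 -0.5142649373436784 0.11038409111790713
brown 2986 z 0.0447084818084762 x [0.2629 0.3449] 0.29625677377806503 y [-0.5686 -0.4584]
green 4663 z 0.15147459382716083 x [0.2514 0.2609] 0.2569744753817479 y [-0.5767 -0.5089]
blue 1695 z 0.14298240753287603 x [0.1989 0.2018] 0.20042057798145121 y [-0.5296 -0.4734]
yellow 5088 z 0.15162677530335947 x [0.3103 0.3191] 0.3147685188276711 y [-0.5881 -0.4958]
t 13.4333 pos [ 0.5704 -0.1941  0.1104] yaw -50.43 toolz [ 0.0117 -0.0254 -0.9996] j [-0.317  0.449 -0.179  0.924 -0.021 -2.579] F [-1.2  1.4  6.1] 0.09856209670084534
```

Call:
play_rows --pt "0 0 0 0" --pt "0 0 0 0" --pt "0 0 0 0" --pt "0 0 0 0" --fingers 0.35

```text
t: 13.77
tool_pos: [0.5697, -0.194, 0.1087]
tool_rot: [3.133, -0.025, -0.88]
contact_force: [0.5, 0.0, -0.7]
finger_gap: 0.35
finger_force: 0.0
```

Call:
play_rows --pt "0 0 -0.05 0" --pt "0 0 -0.12 0" --pt "0 0 -0.2 0" --pt "0 0 -0.2 0" --pt "0 0 -0.2 0"

```text
t: 14.18
tool_pos: [0.5708, -0.1925, 0.1912]
tool_rot: [3.136, -0.03, -0.88]
contact_force: [0.1, -0.7, -0.9]
finger_gap: 0.352
finger_force: 0.0
```

Call:
play_rows --pt "0 0 -0.05 0" --pt "0 0 -0.1 0" --pt "0 0 -0.1 0" --pt "0 0 -0.1 0" --pt "0 0 -0.1 0"

```text
t: 14.6
tool_pos: [0.568, -0.1907, 0.2273]
tool_rot: [3.132, -0.024, -0.88]
contact_force: [0.3, 0.0, -0.3]
finger_gap: 0.349
finger_force: 0.0
```

```bash
python3 wx.py; python3 tilt.py
```

```text
tcp 0.31417600675227986 -0.509909127525523 0.2270469058571471
brown 2531 z 0.044690042862602974 x [0.2032 0.3447] 0.2831380137648814 y [-0.5685 -0.4574]
green 1689 z 0.15160650595217073 x [0.2512 0.2603] 0.2562740786613077 y [-0.5762 -0.458 ]
blue 2077 z 0.15148685439980675 x [0.1918 0.201 ] 0.19712088173590434 y [-0.5766 -0.441 ]
yellow 1794 z 0.15169938462858967 x [0.3094 0.318 ] 0.31352921018237606 y [-0.5881 -0.4513]
t 14.65 pos [ 0.5678 -0.1907  0.227 ] yaw -50.43 toolz [ 0.0072 -0.0239 -0.9997] j [-0.313  0.379  0.025  1.202 -0.021 -2.574] F [0.6 0.9 0.2] 0.35285228687340753
```

The yellow tile is down in its slot with its top at 0.1517, level with green. Blue is next.

```bash
python3 go.py .4764 -.2651 .215 -50.2
```

```text
row [-0.003, 0.294, 0.033] -0.003 rows 3.0 t 14.65 F [0.6 0.9 0.2]
```

Call:
play_rows --pt "-0.003 0.1 0 -0.003" --pt "-0.003 0.2 0 -0.003" --pt "-0.003 0.27 0.01 -0.003" --pt "-0.003 0.294 0.03 -0.003" --pt "-0.003 0.294 0.03 -0.003"

```text
t: 15.07
tool_pos: [0.4743, -0.2656, 0.2153]
tool_rot: [3.131, -0.021, -0.879]
contact_force: [-0.0, 0.1, 0.2]
finger_gap: 0.351
finger_force: 0.0
```

Call:
play_rows --pt "0 0 0 0" --pt "0 0 0 0" --pt "0 0 0 0"

```text
t: 15.32
tool_pos: [0.4786, -0.2644, 0.2176]
tool_rot: [3.134, -0.025, -0.874]
contact_force: [0.2, 0.9, -0.3]
finger_gap: 0.351
finger_force: 0.0
```

```bash
python3 wx.py; python3 tilt.py;python3 go.py .4764 -.2651 .110 -50.2
```

```text
tcp 0.1984790286971291 -0.5096226061569732 0.21780790253881985
brown 3244 z 0.044643353462406804 x [0.1666 0.309 ] 0.23895657813614996 y [-0.5787 -0.4553]
green 1718 z 0.1515590730703242 x [0.2508 0.2599] 0.25502961339149005 y [-0.5759 -0.4623]
blue 1802 z 0.15166404367850755 x [0.1914 0.1997] 0.19572075439588793 y [-0.5767 -0.4394]
yellow 2453 z 0.15128255056186665 x [0.2509 0.3179] 0.3121941647411679 y [-0.5882 -0.4501]
t 15.3667 pos [ 0.4787 -0.2645  0.2178] yaw -50.06 toolz [ 0.0107 -0.0247 -0.9996] j [-0.495  0.287 -0.136  1.127 -0.017 -2.763] F [-0.5  0.5 -0.1] 0.3488683985270169
row [-0.009, 0.003, 0.269] 0.002 rows 3.0 t 15.3667 F [-0.5  0.5 -0.1]
```

Call:
play_rows --pt "-0.004 0.004 0.08 0" --pt "-0.007 0.005 0.15 0" --pt "-0.008 0.005 0.21 0" --pt "-0.008 0.005 0.25 0" --pt "-0.008 0.005 0.268 0"

```text
t: 15.78
tool_pos: [0.4742, -0.2652, 0.1081]
tool_rot: [3.132, -0.022, -0.874]
contact_force: [0.2, 0.2, 0.6]
finger_gap: 0.354
finger_force: 0.0
```

Call:
play_rows --pt "0 0 0 0" --pt "0 0 0 0" --pt "0 0 0 0"

```text
t: 16.03
tool_pos: [0.4763, -0.267, 0.1119]
tool_rot: [3.134, -0.028, -0.875]
contact_force: [-0.8, -0.8, 0.2]
finger_gap: 0.352
finger_force: 0.0
```

Call:
play_rows --pt "0 0 0 0" --pt "0 0 0 0" --pt "0 0 0 0" --pt "0 0 0 0" --pt "0 0 0 0" --fingers 0

```text
t: 16.45
tool_pos: [0.4761, -0.2672, 0.112]
tool_rot: [3.135, -0.028, -0.875]
contact_force: [0.6, -0.1, 6.2]
finger_gap: 0.096
finger_force: 59.7
```

```bash
python3 wx.py; python3 tilt.py;python3 go.py .4764 -.2651 .2 -50.2
```

```text
tcp 0.19479131279000822 -0.510071275241869 0.1119896019768193
brown 3706 z 0.04469236133386367 x [0.1665 0.3092] 0.22324406966871035 y [-0.5822 -0.4579]
green 4824 z 0.15141409865259342 x [0.2506 0.26  ] 0.2546429738858614 y [-0.5765 -0.5042]
blue 4503 z 0.15161019569646408 x [0.1913 0.2   ] 0.19566884149890768 y [-0.577  -0.4902]
yellow 341 z 0.14785058633770298 x [0.2506 0.3106] 0.3000988794243807 y [-0.5732 -0.4723]
t 16.5 pos [ 0.4761 -0.2672  0.112 ] yaw -50.16 toolz [ 0.0131 -0.026  -0.9996] j [-0.502  0.356 -0.327  0.864 -0.016 -2.768] F [ 0.3 -0.4  6. ] 0.09717810103513855
row [0.003, -0.002, -0.22] 0.0 rows 3.0 t 16.5 F [ 0.3 -0.4  6. ]
```

Blue is gripped. I'll draw it straight up.

Call:
play_rows --pt "0 0 -0.05 0" --pt "0 0 -0.1 0" --pt "0 0 -0.15 0" --pt "0 0 -0.2 0" --pt "0 0 -0.26 0"

```text
t: 16.92
tool_pos: [0.4721, -0.2633, 0.2136]
tool_rot: [3.132, -0.021, -0.876]
contact_force: [-0.3, -1.0, -4.0]
finger_gap: 0.1
finger_force: 59.1
```

Call:
play_rows --pt "0 0 -0.08 0" --pt "0 0 -0.18 0" --pt "0 0 -0.28 0" --pt "0 0 -0.36 0" --pt "0 0 -0.4 0"

```text
t: 17.33
tool_pos: [0.4725, -0.2604, 0.3784]
tool_rot: [3.135, -0.03, -0.876]
contact_force: [0.2, -0.2, -3.5]
finger_gap: 0.094
finger_force: 59.3
```

```bash
python3 wx.py; python3 tilt.py;python3 go.py .555 .236 .37 -107.1; python3 - <<'E'
from h import *
# easel view from scene/top without tile
for n in('scene','top'):
    c=grab(n); pickle.dump(c,open(n+'_e.pkl','wb')); save(c,f'pics/{n}_e.png')
    hsv=cv2.cvtColor(c['frame'],cv2.COLOR_RGB2HSV)
    d=np.nonzero(c['depth']>0); P=dpts(c,np.c_[d[1],d[0]]); 
    e=np.array([.2957,.9553]); nn=np.array([.9553,-.2957]); x=P[:,:2]@nn; y=P[:,:2]@e
    k=(P[:,2]>.012)&(P[:,2]<.2)&(x>.34)&(x<.52)&(y>.30)&(y<.46); P,x,y=P[k],x[k],y[k]
    print(n,k.sum(),'x',x.min(),x.max(),'y',np.percentile(y,[1,50,99]),'z',P[:,2].max())
    for z in(.04,.05,.06,.07,.08,.09,.1,.11,.12):
        q=abs(P[:,2]-z)<.004
        if q.sum()>4: print(z,q.sum(),np.percentile(x[q],[2,50,98]).round(4),np.percentile(y[q],[2,98]).round(4))
E
```

```text
tcp 0.19670289193905177 -0.5032731802640521 0.37995039825488874
brown 1203 z 0.04480404067156257 x [0.1665 0.3088] 0.2560335936095136 y [-0.577  -0.4549]
green 680 z 0.15167971330336436 x [0.2507 0.2597] 0.25513635393074796 y [-0.5763 -0.4396]
blue 4487 z 0.41804745845431773 x [0.1929 0.2016] 0.1972788082224595 y [-0.5694 -0.4826]
yellow 776 z 0.15146311378047858 x [0.3084 0.3177] 0.31261544702608035 y [-0.5884 -0.4498]
t 17.3833 pos [ 0.4733 -0.2608  0.38  ] yaw -50.17 toolz [ 0.0166 -0.0285 -0.9995] j [-0.493  0.251  0.233  1.524 -0.017 -2.76 ] F [ 1.3 -0.2 -1.5] 0.09622085197696466
row [-0.823, -0.952, -0.007] 0.633 rows 13.0 t 17.3833 F [ 1.3 -0.2 -1.5]
scene 725 x 0.37343979070394634 0.48043446158255687 y [0.33151864 0.39207663 0.44012609] z 0.12714329304706706
0.04 109 [0.39   0.4606 0.4792] [0.3361 0.4416]
0.05 106 [0.3949 0.4697 0.4767] [0.3339 0.4381]
0.06 32 [0.3953 0.4457 0.4593] [0.343  0.4311]
0.07 31 [0.4013 0.4442 0.4477] [0.3407 0.4312]
0.08 34 [0.4054 0.4401 0.4447] [0.3382 0.4303]
0.09 25 [0.4289 0.4389 0.4418] [0.3403 0.4297]
0.1 26 [0.4134 0.4355 0.4396] [0.3404 0.4306]
0.11 44 [0.4251 0.4343 0.4374] [0.3439 0.43  ]
0.12 74 [0.4221 0.4289 0.4342] [0.3406 0.4295]
top 755 x 0.3743035701599921 0.48216954806656787 y [0.3289626  0.37984024 0.43406074] z 0.12574390672847158
0.04 117 [0.3858 0.4626 0.4794] [0.3317 0.4332]
0.05 119 [0.3912 0.4712 0.4768] [0.3295 0.4345]
0.06 25 [0.394  0.4021 0.4507] [0.3388 0.4167]
0.07 19 [0.3985 0.4025 0.4481] [0.3419 0.4153]
0.08 17 [0.4032 0.4429 0.4453] [0.3382 0.4228]
0.09 20 [0.4068 0.4228 0.4427] [0.3385 0.4217]
0.1 37 [0.4116 0.4189 0.4397] [0.3386 0.421 ]
0.11 19 [0.4256 0.436  0.4376] [0.3389 0.4199]
0.12 95 [0.4235 0.4293 0.4343] [0.3398 0.4243]
```

Call:
play_rows --pt "-0.34 -0.39 0 0.32" --pt "-0.34 -0.39 0 0.32" --pt "-0.34 -0.39 0 0.32" --pt "-0.34 -0.39 0 0.32" --pt "-0.34 -0.39 0 0.32"

```text
t: 17.9
tool_pos: [0.5011, -0.0702, 0.3668]
tool_rot: [3.141, -0.025, -1.384]
contact_force: [1.9, -0.3, -3.5]
finger_gap: 0.095
finger_force: 59.9
```

```bash
python3 tilt.py; python3 go.py .55 .235 .37 -107.1
```

```text
t 17.9 pos [ 0.5011 -0.0702  0.3668] yaw -79.32 toolz [ 0.0042 -0.0248 -0.9997] j [-0.124  0.202  0.133  1.495 -0.024 -1.881] F [ 1.9 -0.3 -3.5] 0.09535351374482831
row [-0.727, -0.262, -0.026] 0.309 rows 8.0 t 17.9 F [ 1.9 -0.3 -3.5]
```

Call:
play_rows --pt "-0.46 -0.165 0 0.31" --pt "-0.46 -0.165 0 0.31" --pt "-0.46 -0.165 0 0.31" --pt "-0.46 -0.165 0 0.31" --pt "-0.46 -0.165 0 0.31"

```text
t: 18.32
tool_pos: [0.53, 0.1181, 0.3625]
tool_rot: [-3.129, -0.024, -1.87]
contact_force: [1.2, -0.8, -3.4]
finger_gap: 0.096
finger_force: 59.9
```

```bash
python3 tilt.py; python3 go.py .55 .235 .25 -107.1
```

```text
t 18.3167 pos [0.53   0.1181 0.3625] yaw -107.16 toolz [ 0.0045 -0.0269 -0.9996] j [ 0.235  0.277  0.224  1.519 -0.027 -1.036] F [ 1.2 -0.8 -3.4] 0.09644995751110365
row [-0.301, 0.042, 0.273] -0.001 rows 4.0 t 18.3167 F [ 1.2 -0.8 -3.4]
```

Call:
play_rows --pt "-0.1 0.01 0.02 0" --pt "-0.2 0.025 0.1 0" --pt "-0.29 0.042 0.18 0" --pt "-0.29 0.042 0.22 0" --pt "-0.29 0.042 0.22 0"

```text
t: 18.73
tool_pos: [0.5452, 0.2323, 0.2647]
tool_rot: [-3.138, -0.031, -1.861]
contact_force: [-0.7, -1.2, -4.9]
finger_gap: 0.098
finger_force: 59.9
```

Call:
play_rows --pt "0 0 0 0" --pt "0 0 0 0" --pt "0 0 0 0"

```text
t: 18.98
tool_pos: [0.5503, 0.23, 0.2759]
tool_rot: [-3.124, -0.02, -1.867]
contact_force: [-0.1, 0.2, -2.7]
finger_gap: 0.099
finger_force: 60.1
```

```bash
cat > we.py <<'E'
from m import *
np.set_printoptions(precision=4,suppress=True)
c=grab('wrist'); pickle.dump(c,open('we.pkl','wb')); save(c,'pics/we.png'); s=get_state(); p=np.array(s['tool_pos'])
hsv=cv2.cvtColor(c['frame'],cv2.COLOR_RGB2HSV); e=np.array([.2957,.9553]); nn=np.array([.9553,-.2957]); print('tcp',p[:2]@nn,p[:2]@e,p[2])
m=cv2.inRange(hsv,*[np.array(a) for a in rng['blue']]); v,u=np.nonzero(m); P=dpts(c,np.c_[u,v]); P=P[(np.linalg.norm(P[:,:2]-p[:2],axis=1)<.09)&(P[:,2]>p[2]+.005)]
zt=np.percentile(P[:,2],90); P=P[abs(P[:,2]-zt)<.006]; x=P[:,:2]@nn; y=P[:,:2]@e
print('blue top',len(P),zt,'n',np.percentile(x,[.5,99.5]),'e',np.percentile(y,[.5,99.5]),cv2.minAreaRect((P[:,:2]*1000).astype(np.float32)))
d=np.nonzero(c['depth']>0); P=dpts(c,np.c_[d[1],d[0]]); x=P[:,:2]@nn; y=P[:,:2]@e
# lip top and post tops
k=(y>.31)&(y<.45)&(x>.456)&(x<.50)&(P[:,2]>.042)&(P[:,2]<.06); print('lip',k.sum(),x[k].min() if k.any() else 0,x[k].max() if k.any() else 0,np.percentile(y[k],[1,99]) if k.any() else 0,P[k,2].max() if k.any() else 0)
k=(y>.31)&(y<.46)&(x>.40)&(x<.445)&(P[:,2]>.115)&(P[:,2]<.132); print('posts',k.sum(),np.percentile(x[k],[1,99]) if k.any() else 0,np.percentile(y[k],[1,99]) if k.any() else 0)
E
python3 we.py; python3 tilt.py; python3 held.py blue h2; python3 go.py .5506 .2311 .155 -107.1
```

```text
tcp 0.4579932966822186 0.3825670880991502 0.2764967654376706
blue top 4472 0.31622881011213516 n [0.4532 0.462 ] e [0.3158 0.4028] ((543.4898071289062, 208.379150390625), (88.6796875, 9.081316947937012), 72.85559844970703)
lip 0 0 0 0 0
posts 850 [0.4218 0.4337] [0.3377 0.4267]
t 19.0333 pos [0.5506 0.23   0.2765] yaw -106.96 toolz [ 0.0123 -0.0241 -0.9996] j [ 0.41   0.372  0.143  1.34  -0.027 -0.865] F [ 0.8 -0.5 -3.8] 0.09515588247160182
scene 244 230 n [ 0.9601 -0.2785  0.0251] yaw -16.17659634202762 rect ((386.87677001953125, 239.49624633789062), (138.24496459960938, 135.5669708251953), 88.21813201904297) mid [0.5587 0.2408 0.2513] rel tcp [ 0.008   0.0107 -0.0251] z 0.18030088460885885 0.3301359691838377
top 76 75 n [-0.9547  0.2971 -0.0155] yaw 162.7131541556242 rect ((-322.3511047363281, 258.80877685546875), (52.05140686035156, 135.76470947265625), 24.54080581665039) mid [0.5334 0.1716 0.2659] rel tcp [-0.0172 -0.0584 -0.0105] z 0.1933829937481255 0.3446719967622839
wrist 4481 4481 n [-0.0076 -0.0025  1.    ] yaw -162.03217569946668 rect ((-30.494789123535156, 584.0079345703125), (9.109448432922363, 88.37767791748047), 54.921730041503906) mid [0.5437 0.2084 0.3162] rel tcp [-0.0069 -0.0216  0.0397] z 0.3128000559985917 0.31853518983841556
row [-0.008, 0.006, 0.304] 0.002 rows 3.0 t 19.1833 F [ 0.4  0.3 -4.4]
```

View pics/we.png

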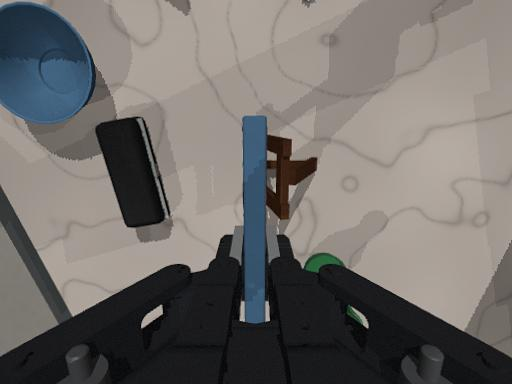

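The wrist view shows blue's top edge at (255,190) in line with the easel. The posts show at (285,180) and the vase at (325,262) is clear. Measured offsets put the tile's bottom edge about 3–4 mm in front of the post line, as intended.

```bash
python3 go.py .5509 .2299 .158 -107.1
```

```text
row [-0.005, 0.005, 0.296] 0.002 rows 3.0 t 19.1833 F [ 0.4  0.3 -4.4]
```

Call:
play_rows --pt "-0.002 0.002 0.08 0.002" --pt "-0.004 0.004 0.15 0.002" --pt "-0.005 0.005 0.22 0.002" --pt "-0.005 0.005 0.27 0.002" --pt "-0.005 0.005 0.295 0.002"

```text
t: 19.6
tool_pos: [0.5484, 0.2293, 0.1547]
tool_rot: [-3.128, -0.023, -1.869]
contact_force: [-0.2, -0.7, -4.9]
finger_gap: 0.099
finger_force: 59.9
```

Call:
play_rows --pt "0 0 0 0" --pt "0 0 0 0" --pt "0 0 0 0" --pt "0 0 0 0"

```text
t: 19.93
tool_pos: [0.5513, 0.231, 0.1592]
tool_rot: [-3.122, -0.018, -1.869]
contact_force: [0.8, 0.3, -4.3]
finger_gap: 0.093
finger_force: 59.9
```

```bash
python3 we.py; python3 tilt.py; python3 held.py blue h3
```

```text
tcp 0.45814373277718384 0.3836230691389132 0.1589344624625944
blue top 4524 0.19937680524479404 n [0.4537 0.4625] e [0.317 0.404] ((544.3074951171875, 209.52662658691406), (88.96463775634766, 9.095325469970703), 72.73128509521484)
lip 460 0.47153944845497686 0.47715330680571044 [0.3286 0.418 ] 0.0546938882781057
posts 1878 [0.422  0.4336] [0.3375 0.4205]
t 19.9833 pos [0.5511 0.231  0.1589] yaw -107.06 toolz [ 0.0133 -0.0233 -0.9996] j [ 0.411  0.418 -0.095  1.055 -0.027 -0.862] F [-0.3 -1.1 -4.2] 0.094610097084121
scene 236 203 n [ 0.9631 -0.2681  0.0243] yaw -15.556363291223947 rect ((381.248291015625, 127.79488372802734), (145.6513671875, 137.2033233642578), 88.48943328857422) mid [0.559  0.2401 0.1394] rel tcp [ 0.0079  0.0091 -0.0196] z 0.06415712178554445 0.21216750406056628
top 59 59 n [-0.9561  0.2925 -0.0159] yaw 162.99233876409423 rect ((-342.63555908203125, 133.1451873779297), (123.58012390136719, 54.416748046875), 89.39080810546875) mid [0.54   0.1931 0.1405] rel tcp [-0.0111 -0.0379 -0.0184] z 0.07839731689679907 0.20228707808119206
wrist 4497 4496 n [-0.005  -0.0022  1.    ] yaw -156.21246591215194 rect ((27.641456604003906, 583.0181274414062), (9.089529037475586, 89.16057586669922), 48.97285842895508) mid [0.5437 0.2094 0.1978] rel tcp [-0.0074 -0.0216  0.0389] z 0.19381442977726965 0.199834568740752
```

Call:
play_rows --pt "0 0 0.015 0" --pt "0 -0.001 0.03 0" --pt "0 -0.002 0.04 0" --pt "0 -0.002 0.047 0" --pt "0 -0.002 0.047 0"

```text
t: 20.55
tool_pos: [0.5504, 0.2296, 0.1376]
tool_rot: [-3.126, -0.022, -1.868]
contact_force: [0.7, 0.5, -3.5]
finger_gap: 0.097
finger_force: 60.1
```

Call:
play_rows --pt "0 0 0 0" --pt "0 0 0 0" --pt "0 0 0 0"

```text
t: 20.8
tool_pos: [0.5508, 0.2298, 0.1382]
tool_rot: [-3.125, -0.021, -1.868]
contact_force: [-0.3, -0.4, -3.9]
finger_gap: 0.096
finger_force: 60.1
```

```bash
python3 we.py; python3 tilt.py
```

```text
tcp 0.45823188525143427 0.3823618450688543 0.13828291357014522
blue top 4504 0.1784970246675041 n [0.4537 0.4625] e [0.3157 0.4029] ((543.895263671875, 208.16822814941406), (88.64459991455078, 9.132987022399902), 72.75785064697266)
lip 662 0.4699354007900651 0.4771552324615308 [0.3285 0.4079] 0.05357212876120515
posts 2070 [0.4221 0.4337] [0.3375 0.4097]
t 20.85 pos [0.5508 0.2298 0.1383] yaw -107.05 toolz [ 0.0101 -0.0248 -0.9996] j [ 0.41   0.433 -0.127  1.011 -0.027 -0.864] F [-0.4  0.7 -3.7] 0.09658513313913075
```

Call:
play_rows --pt "0 -0.002 0.004 0" --pt "0 -0.002 0.008 0" --pt "0 -0.002 0.011 0" --pt "0 -0.002 0.011 0" --pt "0 -0.002 0.011 0"

```text
t: 21.27
tool_pos: [0.5518, 0.2301, 0.1374]
tool_rot: [-3.123, -0.018, -1.868]
contact_force: [-6.0, -0.8, 14.9]
finger_gap: 0.098
finger_force: 62.8
```

```bash
python3 we.py; python3 tilt.py
```

```text
tcp 0.45912690950469315 0.382936539264062 0.13738481008389325
blue top 4491 0.17777903642643847 n [0.4546 0.4633] e [0.3162 0.4033] ((544.8757934570312, 208.4761962890625), (88.88107299804688, 9.029611587524414), 72.71822357177734)
lip 566 0.470929019534127 0.4772233704775254 [0.3285 0.4084] 0.05415360857427287
posts 2135 [0.4221 0.4337] [0.3376 0.4098]
t 21.3167 pos [0.5518 0.23   0.1374] yaw -107.04 toolz [ 0.0125 -0.0227 -0.9997] j [ 0.409  0.433 -0.129  1.006 -0.026 -0.865] F [-4.1 -0.2 14.8] 0.09534452205425877
```

Call:
play_rows --pt "0 0 0 0" --pt "0 0 0 0" --pt "0 0.02 0 0" --pt "0 0.04 0 0" --pt "0 0.055 0 0" --fingers 0.3

```text
t: 21.73
tool_pos: [0.529, 0.236, 0.133]
tool_rot: [-3.126, -0.021, -1.868]
contact_force: [0.6, -0.2, -1.2]
finger_gap: 0.297
finger_force: 0.3
```

Call:
play_rows --pt "0 0.008 0 0" --pt "0 0.016 0 0" --pt "0 0.016 0 0" --pt "0 0.016 0 0" --pt "0 0.016 0 0"

```text
t: 22.15
tool_pos: [0.5248, 0.2378, 0.1335]
tool_rot: [-3.124, -0.02, -1.868]
contact_force: [0.5, 0.6, -0.1]
finger_gap: 0.297
finger_force: 0.0
```

```bash
cat > be.py <<'E'
from m import *
np.set_printoptions(precision=4,suppress=True)
s=get_state(); p=np.array(s['tool_pos']); e=np.array([.2957,.9553]); nn=np.array([.9553,-.2957]); print('tcp',p[:2]@nn,p[:2]@e,p[2])
for cam in('scene','top','wrist'):
    c=grab(cam); pickle.dump(c,open(f'{cam}_b.pkl','wb')); save(c,f'pics/{cam}_b.png')
    hsv=cv2.cvtColor(c['frame'],cv2.COLOR_RGB2HSV); m=cv2.inRange(hsv,*[np.array(a) for a in rng['blue']]); v,u=np.nonzero(m); P=dpts(c,np.c_[u,v])
    x=P[:,:2]@nn; y=P[:,:2]@e; k=(x>.40)&(x<.49)&(y>.28)&(y<.49)&(P[:,2]>.02)&(P[:,2]<.2); X=np.c_[x,y,P[:,2]][k]
    if len(X)<30: continue
    Q=X
    for _ in range(5):
        c0=Q.mean(0); n=np.linalg.svd(Q-c0,full_matrices=False)[2][2]; Q=X[abs((X-c0)@n)<.004]
    n*=np.sign(n[0]); print(cam,len(X),len(Q),'n',n,'lean',np.degrees(np.arcsin(n[2])),'yawerr',np.degrees(n[1]),'c',c0,'min',Q.min(0),'max',X.max(0))
    T=X[X[:,2]>np.percentile(X[:,2],97)-.004]; print('  top edge n',T[:,0].min(),T[:,0].max(),'e',T[:,1].min(),T[:,1].max())
E
python3 be.py; python3 tilt.py
```

```text
tcp 0.4309896043547983 0.3823489888012959 0.13352737177702578
scene 352 332 n [0.9621 0.0069 0.2725] lean 15.810306858045998 yawerr 0.3979745028066586 c [0.4425 0.4134 0.1144] min [0.4223 0.3201 0.0427] max [0.4638 0.461  0.1975]
  top edge n 0.41977626260751943 0.4443532585512455 e 0.3578949463587954 0.4569121831821081
top 69 68 n [0.9617 0.004  0.274 ] lean 15.899949113850049 yawerr 0.22668399738593428 c [0.4285 0.3395 0.157 ] min [0.4211 0.3165 0.054 ] max [0.4576 0.3711 0.1745]
  top edge n 0.4211333943706517 0.4281669478535319 e 0.3177667912155946 0.37112368689597336
wrist 8899 7612 n [ 0.9572 -0.0031  0.2894] lean 16.82062194231453 yawerr -0.17989873380070542 c [0.4331 0.3625 0.1477] min [0.4215 0.316  0.0384] max [0.4642 0.4538 0.1738]
  top edge n 0.4189589846456791 0.4289139669977015 e 0.31597179094281574 0.40672035374558235
t 22.3 pos [0.5248 0.2377 0.1335] yaw -107.07 toolz [ 0.0105 -0.0247 -0.9996] j [ 0.44   0.403 -0.189  0.979 -0.027 -0.833] F [ 0.8  1.  -0.1] 0.30158258986918585
```

Blue leans about 16° against the posts and is centred. Next I'll press the front finger lightly on it, so it counts as held at rest before I let go.

Call:
play_rows --pt "0 0.005 0 0" --pt "0 0.01 0 0" --pt "0 0.01 0 0" --pt "0 0.01 0 0"

```text
t: 22.63
tool_pos: [0.5204, 0.2389, 0.1333]
tool_rot: [-3.125, -0.021, -1.868]
contact_force: [0.4, 0.2, 0.1]
finger_gap: 0.299
finger_force: 0.0
```

Call:
play_rows --pt "0 0.003 0 0" --pt "0 0.006 0 0" --pt "0 0.006 0 0" --pt "0 0.006 0 0"

```text
t: 22.97
tool_pos: [0.5186, 0.2396, 0.1334]
tool_rot: [-3.124, -0.021, -1.869]
contact_force: [0.9, -1.0, 0.1]
finger_gap: 0.305
finger_force: 0.6
```

Call:
play_rows --pt "0 0.003 0 0" --pt "0 0.006 0 0" --pt "0 0.006 0 0" --pt "0 0.006 0 0"

```text
t: 23.3
tool_pos: [0.5178, 0.2399, 0.1337]
tool_rot: [-3.121, -0.021, -1.869]
contact_force: [5.0, -1.8, -0.5]
finger_gap: 0.301
finger_force: 2.3
```

Call:
play_rows --pt "0 0.002 0 0" --pt "0 0.002 0 0" --pt "0 0.002 0 0" --pt "0 0.002 0 0"

```text
t: 23.63
tool_pos: [0.5177, 0.24, 0.1338]
tool_rot: [-3.12, -0.021, -1.87]
contact_force: [5.9, -2.8, -0.8]
finger_gap: 0.3
finger_force: 2.9
```

```bash
python3 be.py; python3 tilt.py
```

```text
tcp 0.4236048333667683 0.38232272008934787 0.13376490087751114
scene 357 334 n [0.9468 0.0114 0.3216] lean 18.75979044858447 yawerr 0.6545274702579869 c [0.4435 0.4134 0.1142] min [0.4202 0.3229 0.0445] max [0.4683 0.4609 0.1946]
  top edge n 0.41676368646467593 0.4618454519937238 e 0.36797197283204 0.454063969553248
top 65 61 n [0.9412 0.0237 0.3369] lean 19.687751359927002 yawerr 1.3601360789635752 c [0.425  0.3384 0.1603] min [0.4177 0.3165 0.068 ] max [0.4596 0.3697 0.176 ]
  top edge n 0.418822426177493 0.4257065280428129 e 0.31905696061725536 0.366932557460125
wrist 8664 7398 n [ 0.9384 -0.0048  0.3455] lean 20.214404803837237 yawerr -0.27548601439055265 c [0.4311 0.3604 0.1489] min [0.4183 0.316  0.0422] max [0.4685 0.4539 0.1768]
  top edge n 0.4163227399568911 0.4374915142374676 e 0.31604158206220045 0.40676203292689267
t 23.7833 pos [0.5177 0.2399 0.1337] yaw -107.12 toolz [ 0.0149 -0.0261 -0.9995] j [ 0.451  0.392 -0.207  0.97  -0.03  -0.821] F [ 5.9 -2.7 -1.8] 0.29915168778677476
```

Call:
play_rows --pt "0 -0.005 0 0" --pt "0 -0.01 0 0" --pt "0 -0.013 0 0" --pt "0 -0.013 0 0"

```text
t: 24.12
tool_pos: [0.5197, 0.2391, 0.1331]
tool_rot: [-3.126, -0.021, -1.868]
contact_force: [0.1, -0.5, 0.4]
finger_gap: 0.3
finger_force: 0.0
```

```bash
python3 be.py; python3 tilt.py
```

```text
tcp 0.425804197836813 0.38205028729737134 0.1331240985109923
scene 364 341 n [0.9461 0.0062 0.3238] lean 18.891775921959862 yawerr 0.3577439560792508 c [0.4431 0.4128 0.115 ] min [0.4192 0.3211 0.0405] max [0.4679 0.4606 0.1994]
  top edge n 0.41826853050807883 0.44055868848600915 e 0.36654028809564043 0.45827117292698605
top 63 60 n [0.9391 0.0127 0.3435] lean 20.091694983103476 yawerr 0.7279587858055526 c [0.4259 0.3402 0.1591] min [0.4183 0.3162 0.0674] max [0.461  0.3707 0.1753]
  top edge n 0.4191593100650748 0.42600855232923585 e 0.3175630377715896 0.37065948711154423
wrist 9014 7756 n [ 0.9394 -0.0048  0.3428] lean 20.04699191636436 yawerr -0.27418832338711197 c [0.4317 0.3608 0.1478] min [0.419  0.3161 0.042 ] max [0.4685 0.4536 0.1732]
  top edge n 0.4165289850257271 0.4384406410832694 e 0.3161253059650963 0.4069562805299748
t 24.2667 pos [0.5197 0.2391 0.1332] yaw -107.04 toolz [ 0.0092 -0.0248 -0.9997] j [ 0.446  0.398 -0.199  0.976 -0.026 -0.828] F [-0.2  0.4 -0.1] 0.30105395909933774
```

View pics/wrist_b.png

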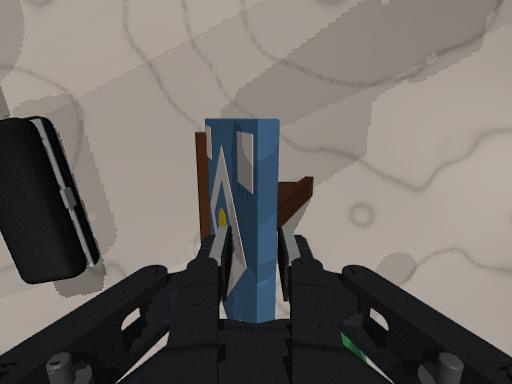

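The blue tile stands on the easel painted side out, its top edge at (265,215), leaning about 0.34 rad, with clearance to both fingers. I'll withdraw straight up.

Call:
play_rows --pt "0 0 -0.02 0" --pt "0 0 -0.06 0" --pt "0 0 -0.12 0" --pt "0 0 -0.2 0" --pt "0 0 -0.28 0"

```text
t: 24.68
tool_pos: [0.5182, 0.2416, 0.2464]
tool_rot: [-3.126, -0.022, -1.868]
contact_force: [-0.0, -0.0, 0.6]
finger_gap: 0.3
finger_force: 0.0
```

Call:
play_rows --pt "0 0 -0.1 0" --pt "0 0 -0.2 0" --pt "0 0 -0.25 0" --pt "0 0 -0.25 0" --pt "0 0 -0.25 0"

```text
t: 25.1
tool_pos: [0.5186, 0.2447, 0.3473]
tool_rot: [-3.122, -0.018, -1.868]
contact_force: [0.3, -0.4, -0.7]
finger_gap: 0.3
finger_force: 0.0
```

Call:
play_rows --pt "0 0 0 0" --pt "0 0 0 0" --pt "0 0 0 0" --pt "0 0 0 0"

```text
t: 25.43
tool_pos: [0.5175, 0.244, 0.3439]
tool_rot: [-3.127, -0.023, -1.868]
contact_force: [0.3, 0.8, -0.0]
finger_gap: 0.301
finger_force: 0.0
```

```bash
python3 be.py; python3 tilt.py; python3 - <<'E'
from m import *
np.set_printoptions(precision=4,suppress=True)
a=pickle.load(open('top.pkl','rb')); b=pickle.load(open('top_b.pkl','rb'))
c=b; nx=np.array([.7683,.6401]); ny=np.array([-.6401,.7683])
hsv=cv2.cvtColor(c['frame'],cv2.COLOR_RGB2HSV)
for k in('green','yellow','blue'):
    m=cv2.inRange(hsv,*[np.array(q) for q in rng[k]]); v,u=np.nonzero(m); P=dpts(c,np.c_[u,v]); P=P[(np.linalg.norm(P[:,:2]-[.53,-.22],axis=1)<.15)&(P[:,2]>.14)]
    if len(P)>20: x=P[:,:2]@nx;y=P[:,:2]@ny; print(k,len(P),P[:,2].max(),np.percentile(x,[5,50,95]),y.min(),y.max())
E
```

```text
tcp 0.4222042393271144 0.3860736281174647 0.3439177715702874
scene 402 392 n [0.9468 0.0068 0.3219] lean 18.776401101340287 yawerr 0.3909007014940163 c [0.4417 0.404  0.1196] min [0.4205 0.3207 0.0405] max [0.4668 0.4605 0.1757]
  top edge n 0.42045102346465113 0.4271076094270723 e 0.33000921101168723 0.4564036787578126
top 134 130 n [ 0.9349 -0.0179  0.3545] lean 20.76229168401895 yawerr -1.023286580171977 c [0.4258 0.3744 0.1611] min [0.4181 0.3163 0.0706] max [0.4593 0.449  0.1765]
  top edge n 0.4181397524136957 0.42659870087079926 e 0.3165057197301749 0.4247358207820827
wrist 2180 1917 n [0.9412 0.0016 0.3379] lean 19.747160739887295 yawerr 0.08906277300149497 c [0.436  0.3809 0.1358] min [0.4192 0.3164 0.0465] max [0.4668 0.4546 0.1736]
  top edge n 0.4167606242696679 0.4260916850105911 e 0.316569251478198 0.45443650714054745
t 25.5833 pos [0.5178 0.2441 0.3446] yaw -107.05 toolz [ 0.0089 -0.0253 -0.9996] j [ 0.455  0.331  0.256  1.498 -0.027 -0.818] F [-0.3 -0.3 -0.8] 0.29728263835883945
green 144 0.15600114091020112 [0.2527 0.2563 0.2599] -0.5756137408104698 -0.43774807643235675
yellow 155 0.15625636769430895 [0.3101 0.314  0.318 ] -0.5863485778485 -0.44894919379335374
```

```bash
python3 -c "
from h import *
print(ctrl.sign_off())"
```

```text
the job is handed in; nothing more can be done
None
```

I handed the job in at about 25.6 s, with no verdict returned: yellow is fully down in the empty slot, green did not move, and blue is centred on the easel, painted side out. It leans about 0.34 rad rather than the easel's own 0.262 because its lower edge slid forward toward the lip when I pressed it, still inside the 0.12–0.42 allowed.

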